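# Charge the glaze mill's jar and ring its lid down

## Robot

A 6-joint arm with a two-finger parallel gripper is mounted at the origin on the work surface. World frame = base frame: x ahead of the robot, y to its left, z up, the work surface at z = 0. Lengths are in mm, angles in rad, forces in N, time in s.
With the tool pointing down it reaches from about 325 to 875 mm from the base axis. Payload 4.4 kg.
Tool frame: the origin (TCP) lies between the finger pads; the fingertips stand 8 mm ahead of it and the grasp point (between the pads) lies 11 mm behind it; z points along the fingers, y is the line along which they close (so a half turn about z gives the same grasp; the last joint's range is limited). The gripper opens to 85 mm and grips with 20 to 120 N. Pads are 22 mm wide; open, the fingers measure 114 mm over their backs; the gripper's body (76 mm by 85 mm) begins 54 mm behind the grasp point. The pads swing forward as they close: fully open they stand 13 mm farther back than shut.
Start: joints at [0.993, 0.207, 1.542, -0, 1.393, -0.15], TCP at [238.56, 523.179, 239.282] pointing down, gripper open.
Joint ranges: [-2.73, 2.73], [-0.86, 2.22], [0.23, 2.46], [-1.11, 4.25], [0.08, 2.63], [-2.82, 2.82]. Speed limits (rad/s): [2.79, 2.79, 3.14, 3.14, 3.14, 3.14].

## Interface

Orientations are given as a 3x3 rotation matrix whose columns are the frame's x, y, z axes.
In Python, from plant import * gives the robot as it stands.
- The arm moves only by the tool play_rows, never from a script. Its argument "commands" is a list of rows, each a list of 3 entries, a list of its own where there are three numbers: the shift along the tool's x, y, z in m, then the turn, a rotation vector about the tool's x, y, z in degrees, then the opening, from -1 (shut) to 1 (fully open). In form: [[[x, y, z], [ax, ay, az], hand], ...]. A call has 1 to 5 rows; each row shifts and turns the commanded pose from where the row before left it, along the tool's axes as they then stand; what a row does not reach is not made up. A row lasts 1/10 s, in which the tool goes at most 50 mm and 8.59 degrees, less where a joint would pass 70% of its speed; a pose out of reach is approached as far as the arm can. A call with a gripper value outside its range is refused whole. The fingers move at their own pace and stop on an object; "squeeze" is the grip in N (left out, the last holds). Time passes only in rows, so rows that do not move let the fingers close. It gives the time, the measured TCP pose, the force, the opening and the grip force at its end, in the units of the state.
- get_state(): the state, without advancing time (a new reading comes with each control period).
- read_camera(name): name is "scene" or "top"; returns the picture (384x512x3 uint8, blue, green, red); there is no depth.
- calibration(name): a dict with "fovy" (degrees; the focal length in pixels is half the picture's height over the tangent of half this angle, whatever the lens; pixels are square), "cx", "cy" (the principal point, pixels), "extrinsics" (4x4, takes a point from world to camera coordinates). Camera axes: x right, y up, looking along -z (the intrinsics and any distortion apply to the point x, -y, -z); pixel columns grow to the right and rows downward; lengths in mm; the calibration is good to about 2 mm. A picture is of the moment at which its call begins. calibration takes no time and is no camera call.
- finish_job(): hands the job in; it is judged then, once.
The state is a dict: "t": time; "joint_pos": joint angles; "joint_vel": joint speeds; "effort": joint torques, N m; "ee_pos": TCP position; "ee_rot": TCP orientation; "force": force on the tool from outside, world axes, zero at the start; "moment": the same for the moment, N m; "gripper_width": finger opening in mm; "gripper_force": force on a finger pad.
Only numpy, scipy, OpenCV 4.12 (cv2) and the standard library are available. Lean on these libraries where they do the work, as an engineer would, in place of code of your own. Each camera call takes 0.05 s, during which the arm holds its last target. There are 200 camera calls.

## Task

Get the bench glaze mill ready to run: put every grinding cylinder that stands on the plaster bat into the porcelain jar, lay the rubber gasket on the ledge inside the jar's mouth, set the porcelain lid on the gasket knob up, then put the locking ring over the jar and screw it clockwise all the way down to its stop so that it clamps lid and gasket. Finally swing the clear guard fully shut over the jar, and leave the other things on the bench where they are.

Things in the scene. Friction and masses are not known exactly. Their poses are not given: they have to be found in the camera images.
- jar (a joint): how far the jar is pressed down into its springy rubber cushion, m: 0 = free, about 0.0055 with the locking ring fully screwed down, 0.008 at most. It starts to give at about 8 N less the weight of what stands on it, then 1 N more per mm
- jar_seat (a point): centre of the ledge inside the porcelain jar's mouth, on the jar's vertical axis, 132 above the bench while the jar is free; moves with the jar; axes are the mill's. Below the ledge a round bore 50 wide, 66 deep; the ledge is 60 across
- jar_mouth (a point): centre of the jar's rim, 16 above the ledge (148 above the bench while free). The mouth flares from 60 wide at the ledge to 69 at the rim; the rim is 76 across outside and 10 above the aluminium holder cup (82 across) that the jar stands in
- mill: bench glaze mill, fixed: white base 230 (x) x 240 (y) x 75 high; origin on the bench under the jar's axis, base from x -110 to +120; control panel at its own -x side, towards the robot. On the holder cup are two square steel locking studs, at the mill's +y and -y of the jar, sticking out to 48 from the axis, 14 wide, 130 to 136 above the bench
- guard (a joint): angle of the clear box-shaped guard, rad: 0 = shut over the jar, 1.85 = laid fully back; stiff hinge, it stays where it is left and takes about 1 to 6 N at the knob to move
- guard_hinge (a point): middle of the guard's hinge line, which runs along the mill's x axis at mill y +115, 79 above the bench. Shutting carries the knob over towards the mill's -y and down. The guard is 195 long (y when shut), 180 wide (x) and 130 deep; shut, its roof is 211 above the bench
- guard_knob (a point): centre of the black ball knob, 28 across, 50 out from the middle of the guard's wall opposite the hinge on a 10 thick stem; 255 from the hinge line. Guard shut: at mill y -130, 149 above the bench, pointing to the mill's -y. Guard open: at its top, pointing up
- gasket: flat black rubber sealing ring, 56 outside, 41 inside, 7 thick; origin at the centre of its underside; lies flat on the bench; belongs on the jar's ledge
- lid: white porcelain jar lid: disc 56 across and 14 thick with a round knob 18 across and 20 tall on top; origin at the centre of its underside, z up through the knob; belongs on the gasket, knob up (underside then 7 above the ledge)
- ring: aluminium locking ring, skirt down on the bench; origin at the centre of its lower edge, z up. Skirt 108 outside, 86 clear inside between its ridges; flange 33 to 39 above the origin, hole 43 wide (the lid's knob stands in it). The skirt leaves two entries for the studs, at the ring's own +y and -y, marked by two dark ribs on the flange
- ring_neck (a point): middle of the ring's round knurled neck, on its axis, 51 above the ring's origin: 56 across, 39 to 63 above the origin, to grip and turn it by. The ring drops over the holder when its ribs stand over the studs (ring y along mill y, either way round, within 0.25 rad) and then rests on the lid, origin about 120 above the bench
- ring_rib (a point): the dark rib on the ring's flange at its +y (its twin is at -y), 43 from the axis. Turned clockwise seen from above, ridges in the skirt run under the studs and pull the ring down 5.5, evenly between about 0.6 and 1.9 rad from the entry; then level up to its stop at 2.3 rad. Self-locking: it stays where it is let go; turning takes up to 0.8 N m
- cyl0: white alumina grinding cylinder, 20 across and 20 tall, origin at its centre; stands upright on the fixed round plaster bat (200 across, 14 thick), 40 or more from the next; 2 to 4 of the five are there, the others are absent
- cyl1: white alumina grinding cylinder, 20 across and 20 tall, origin at its centre; stands upright on the fixed round plaster bat (200 across, 14 thick), 40 or more from the next; 2 to 4 of the five are there, the others are absent
- cyl2: white alumina grinding cylinder, 20 across and 20 tall, origin at its centre; stands upright on the fixed round plaster bat (200 across, 14 thick), 40 or more from the next; 2 to 4 of the five are there, the others are absent
- cyl3: white alumina grinding cylinder, 20 across and 20 tall, origin at its centre; stands upright on the fixed round plaster bat (200 across, 14 thick), 40 or more from the next; 2 to 4 of the five are there, the others are absent
- cyl4: white alumina grinding cylinder, 20 across and 20 tall, origin at its centre; stands upright on the fixed round plaster bat (200 across, 14 thick), 40 or more from the next; 2 to 4 of the five are there, the others are absent
- glaze_jar: small closed white glaze jar, 60 across, 72 high, bystander, origin under its middle, to be left where it is
- sponge: yellow sponge, 90 x 60 x 32, bystander, origin under its middle, to be left where it is
- rib: flat wooden throwing rib, 100 x 50 x 6, bystander, origin under its middle, to be left where it is

How it is judged:
By the outcome, as a careful person would: the job done as asked, in the order asked, and still so for the second after the job is handed in, with the robot touching nothing.
Of cyl0, cyl1, cyl2, cyl3, cyl4 only 2 to 4 are there at a start; the rules pass over those that are not, and their reading is None.
At some moment in a run one of gasket, lid, ring may be knocked a few centimetres aside while the robot is not near it.
It also fails if it takes over 210 s, if anything falls off the work surface, if the arm or the gripper's body presses on something with over 40 N, if the wrist force passes 120 N, or if a joint passes its speed limit or range.

## Working session

There is one attempt and no reset: what is moved stays moved. The work goes in short steps, Python scripts to look and compute and a tool call to move; the robot and the scene stay as the last step left them, time stands still between calls to the robot, and variables do not carry over. Pictures are saved under pics/ and viewed, at most 14 in all, crops included, and the job is handed in when it is done.

Besides the shell and the picture viewer there is one more tool, called after "Request:" as name([rows], argument=value, ...), one row to a line, values as JSON. play_rows: Moves the arm, as the interface text tells. Its arguments: {"type":"object","properties":{"commands":{"type":"array","items":{"type":"array"}},"squeeze":{"type":"number"}},"required":["commands"]}

```bash
mkdir -p pics; ls; cat > h.py <<'E'
from plant import *
import numpy as np, cv2
def cam(n):
    c=calibration(n); f=192/np.tan(np.radians(c["fovy"])/2); return c,f,np.array(c["extrinsics"])
def snap(n,fn):
    im=read_camera(n); cv2.imwrite("pics/"+fn,im); return im
E
python3 - <<'E'
from h import *
for n in("scene","top"):
    snap(n,n+"0.png"); print(calibration(n))
s=get_state();print(s)
E
```

```text
pics
{'fovy': 54.10835819256578, 'cx': 254.1575420557616, 'cy': 190.4383929960083, 'extrinsics': array([[-7.57886733e-01,  6.52374913e-01, -3.83051061e-03,
         3.91114585e+02],
       [-5.40184779e-01, -6.24237683e-01,  5.64382601e-01,
         1.44131241e+02],
       [ 3.65797901e-01,  4.29807269e-01,  8.25504456e-01,
        -1.17003702e+03],
       [ 0.00000000e+00,  0.00000000e+00,  0.00000000e+00,
         1.00000000e+00]])}
{'fovy': 52.35074207498375, 'cx': 252.18576192566636, 'cy': 192.62005333032948, 'extrinsics': array([[-2.53219978e-02, -9.99595832e-01, -1.29216693e-02,
        -3.94477418e+01],
       [ 9.96273424e-01, -2.62996969e-02,  8.21437183e-02,
        -4.90865185e+02],
       [-8.24503545e-02, -1.07934727e-02,  9.96536723e-01,
        -1.08592226e+03],
       [ 0.00000000e+00,  0.00000000e+00,  0.00000000e+00,
         1.00000000e+00]])}
{'t': 0.1, 'joint_pos': array([ 9.92540795e-01,  2.07327893e-01,  1.54281917e+00, -6.04360345e-06,
        1.39351296e+00, -1.50475235e-01]), 'joint_vel': array([ 0.00058694, -0.00020337, -0.00175006, -0.00026367, -0.00048333,
        0.00172997]), 'effort': array([-1.16337083e-03, -3.84090936e+01, -2.92545480e+01, -2.42042161e-04,
        4.87541431e-03, -1.38993261e-05]), 'ee_pos': array([238.16759769, 522.61747276, 238.24194589]), 'ee_rot': array([[-9.09889113e-01,  4.14850017e-01, -1.12496855e-03],
       [ 4.14851431e-01,  9.09887510e-01, -1.73450362e-03],
       [ 3.04035975e-04, -2.04490078e-03, -9.99997863e-01]]), 'force': array([ 0.01976415, -0.1929503 , -0.59884239]), 'moment': array([-0.02028335,  0.01817981,  0.01518126]), 'gripper_force': 0.0, 'gripper_width': 85.15660869614547}
```

```bash
python3 - <<'E'
import cv2
for n in("scene","top"):
    im=cv2.imread(f"pics/{n}0.png"); cv2.imwrite(f"pics/{n}0b.png",cv2.resize(im,(800,600),interpolation=cv2.INTER_CUBIC))
E
```

```text
(no output)
```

View pics/top0b.png

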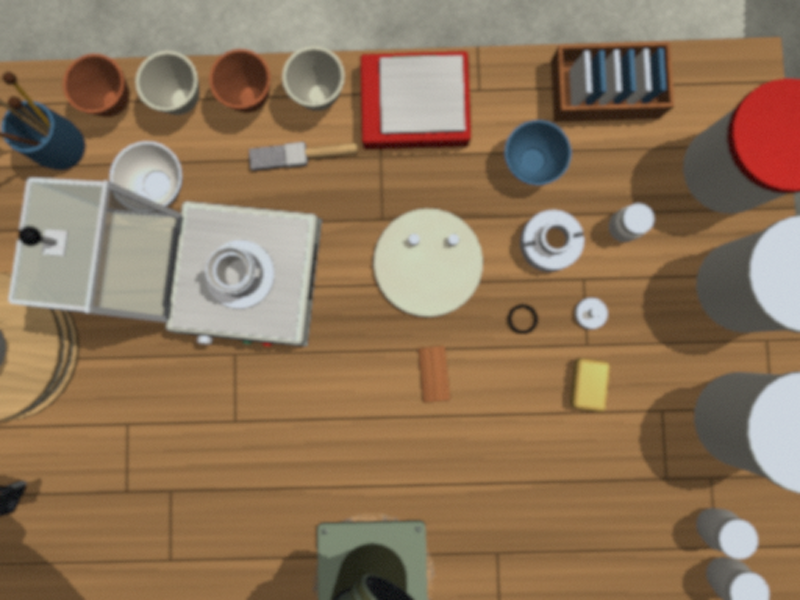

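View pics/scene0b.png

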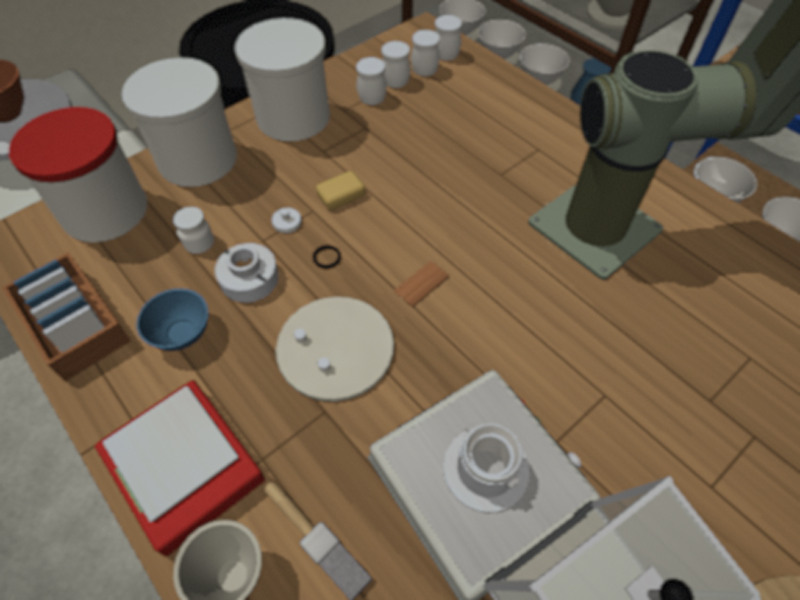

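```bash
python3 - <<'E'
import cv2,numpy as np
t=cv2.imread("pics/top0.png");s=cv2.imread("pics/scene0.png")
def crop(im,x,y,w,h,k):
    c=cv2.resize(im[y:y+h,x:x+w],None,fx=k,fy=k,interpolation=cv2.INTER_CUBIC)
    for i in range(0,w,20): cv2.line(c,(i*k,0),(i*k,6),(0,0,255),1); cv2.putText(c,str(x+i),(i*k,16),0,.35,(0,0,255),1)
    for i in range(0,h,20): cv2.line(c,(0,i*k),(6,i*k),(0,0,255),1); cv2.putText(c,str(y+i),(8,i*k+4),0,.35,(0,0,255),1)
    return c
a=crop(t,240,130,150,95,5);cv2.imwrite("pics/c1.png",a)
b=crop(s,130,120,130,135,4);d=crop(s,250,230,70,135,4);cv2.imwrite("pics/c2.png",np.hstack([b,d]))
e=crop(t,95,125,120,100,6);cv2.imwrite("pics/c3.png",e)
E
```

```text
(no output)
```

View pics/c1.png

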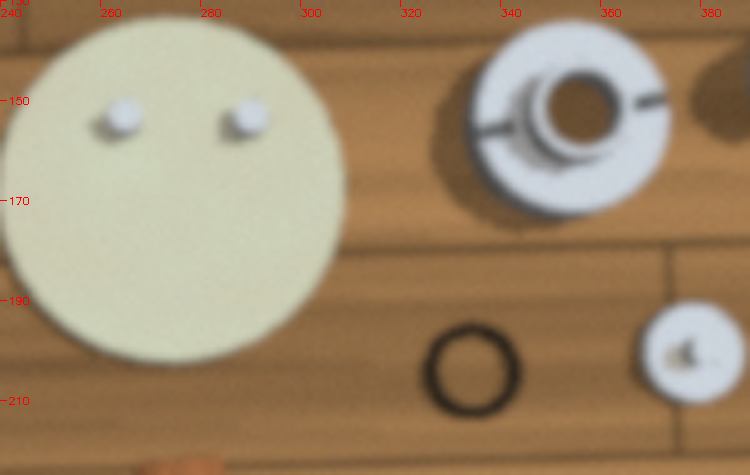

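View pics/c2.png

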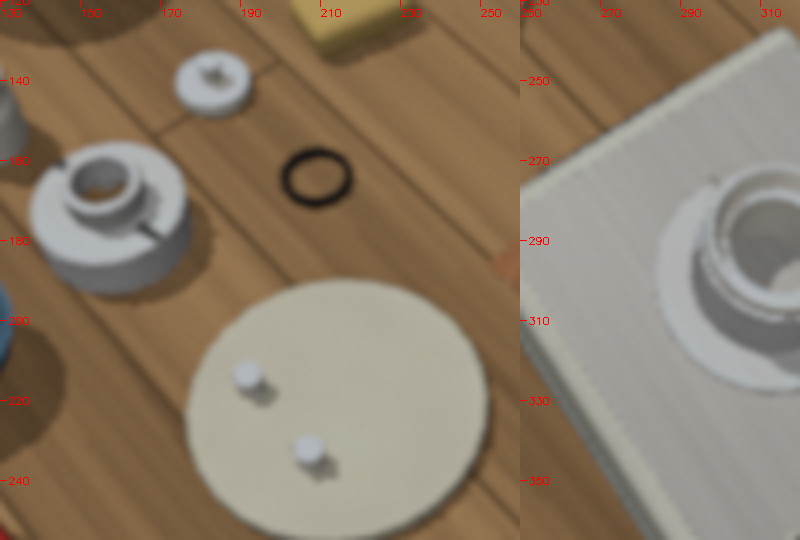

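View pics/c3.png

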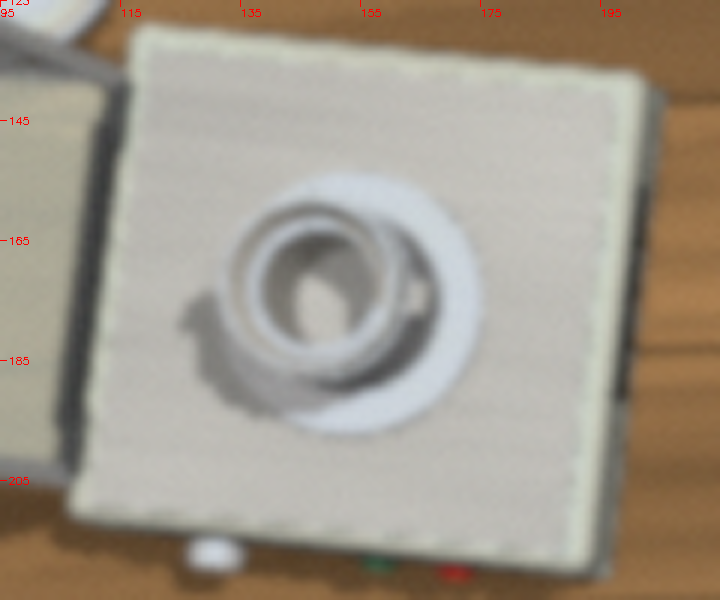

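```bash
cat >> h.py <<'E'
def bp(n,u,v,z):
    c,f,E=cam(n); R,t=E[:3,:3],E[:3,3]
    d=R.T@np.array([(u-c["cx"])/f,-(v-c["cy"])/f,-1]); o=-R.T@t
    return (o+d*(z-o[2])/d[2])[:2]
def pj(n,p):
    c,f,E=cam(n); q=E[:3,:3]@np.asarray(p,float)+E[:3,3]
    return np.array([c["cx"]-f*q[0]/q[2], c["cy"]+f*q[1]/q[2]])
E
python3 - <<'E'
from h import *
np.set_printoptions(precision=1,suppress=True)
a=lambda u,v:("top",240+(u+.5)/5-.5,130+(v+.5)/5-.5)
b=lambda u,v:("scene",130+(u+.5)/4-.5,120+(v+.5)/4-.5)
c=lambda u,v:("top",95+(u+.5)/6-.5,125+(v+.5)/6-.5)
s=lambda u,v:("scene",(u+.5)/1.5625-.5,(v+.5)/1.5625-.5)
for nm,z,*P in [("cylA",34,a(125,113),b(308,440)),("cylB",34,a(252,116),b(247,370)),("ring fl",39,a(571,116),b(108,204)),("ringneck",63,a(580,112),b(105,182)),
 ("rib+",39,a(650,101),b(150,232)),("rib-",39,a(495,131),b(60,165)),("gasket",5,a(472,370),b(317,177)),("lid",14,a(693,352),b(213,80)),("bat",14,a(173,190),b(337,410)),("ledge",132,c(323,292),s(492,460)),("rim",148,c(314,289),s(492,452)),
 ("c1",75,c(137,28)),("c2",75,c(650,78),s(372,448)),("c3",75,c(595,572),s(493,372)),("c4",75,c(72,515))]:
    print(nm,*[bp(p[0],p[1],p[2],z) for p in P])
E
```

```text
cylA [601.8 -90.1] [596.3 -93.4]
cylB [ 598.1 -161.5] [ 595.5 -161.9]
ring fl [ 592.3 -339.2] [ 591.6 -335.8]
ringneck [ 590.1 -338.1] [ 588.8 -334.5]
rib+ [ 599.6 -383.6] [ 582.7 -295.5]
rib- [ 585.  -296.5] [ 598.7 -388.7]
gasket [ 453.3 -284.7] [ 451.4 -282.2]
lid [ 459.8 -408.1] [ 458.5 -405.4]
bat [ 560.3 -116.8] [ 563.4 -109.1]
ledge [537.2 211.2] [542.2 220.7]
rim [536.3 210.6] [540.1 215.8]
c1 [668.9 311.8]
c2 [639.1  77.7] [639.2  88.1]
c3 [415.9 105.7] [421.8 116.4]
c4 [447.4 340.4]
```

```bash
python3 - <<'E'
from h import *
from scipy.optimize import least_squares
np.set_printoptions(precision=2,suppress=True)
for n,seed in(("top",(273,180)),("scene",(220,225))):
    im=cv2.GaussianBlur(cv2.imread(f"pics/{n}0.png"),(3,3),0).astype(np.float32)
    m=(im[...,0]>0.62*im[...,2]).astype(np.uint8)  # low saturation vs wood
    _,lab=cv2.connectedComponents(m); M=(lab==lab[seed[1],seed[0]]).astype(np.uint8)
    cs,_=cv2.findContours(M,cv2.RETR_EXTERNAL,cv2.CHAIN_APPROX_NONE); c=max(cs,key=cv2.contourArea)
    print(n,"bat ellipse",cv2.fitEllipse(c),cv2.boundingRect(c))
    th=np.linspace(0,2*np.pi,60)
    for X,Y in((560.3,-116.8),(563.4,-109.1)):
        q=np.array([pj(n,(X+100*np.cos(a),Y+100*np.sin(a),14)) for a in th]).astype(np.float32)
        print(" model",cv2.fitEllipse(q))
    # gasket / ring / lid
    if n=="top": boxes={"ring":(354,153),"lid":(379,200)}
    else: boxes={"ring":(150,185),"lid":(183,142)}
    for k,sd in boxes.items():
        M=(lab==lab[sd[1],sd[0]]).astype(np.uint8);cs,_=cv2.findContours(M,cv2.RETR_EXTERNAL,cv2.CHAIN_APPROX_NONE); c=max(cs,key=cv2.contourArea)
        print(k,cv2.boundingRect(c),cv2.fitEllipse(c))
    g=im.max(2); x0,y0=(322,192) if n=="top" else (196,152)
    ys,xs=np.nonzero(g[y0:y0+24,x0:x0+26]<75); print("gasket",xs.min()+x0,xs.max()+x0,ys.min()+y0,ys.max()+y0, len(xs))
E
```

```text
top bat ellipse ((273.5480041503906, 167.6601104736328), (70.20819091796875, 70.81591796875), 78.9064712524414) (238, 133, 72, 71)
 model ((274.2381896972656, 167.8450927734375), (69.33216857910156, 70.00788116455078), 98.1789779663086)
 model ((271.5128479003906, 166.8434600830078), (69.3018798828125, 69.97479248046875), 96.35309600830078)
ring (0, 24, 512, 360) ((250.2142333984375, 206.21510314941406), (397.1260681152344, 596.99560546875), 87.87110137939453)
lid (367, 189, 23, 23) ((378.1296081542969, 200.08753967285156), (21.613525390625, 22.312297821044922), 111.33068084716797)
gasket 325 343 196 212 67
scene bat ellipse ((213.85238647460938, 222.67352294921875), (67.27433013916016, 77.01060485839844), 77.58452606201172) (175, 189, 78, 69)
 model ((212.9210662841797, 221.3852996826172), (64.79661560058594, 75.59559631347656), 77.77743530273438)
 model ((213.74574279785156, 223.97769165039062), (65.38194274902344, 75.9259262084961), 77.63751983642578)
ring (136, 154, 43, 41) ((157.44515991210938, 173.75006103515625), (39.50433349609375, 41.93660354614258), 82.92952728271484)
lid (173, 132, 21, 18) ((182.81829833984375, 140.38673400878906), (17.468183517456055, 20.471248626708984), 83.12572479248047)
gasket 200 217 157 171 101
```

```bash
cat > fit.py <<'E'
from h import *
from scipy.optimize import least_squares
np.set_printoptions(precision=2,suppress=True)
a=lambda u,v:(240+(u+.5)/5-.5,130+(v+.5)/5-.5)
b=lambda u,v:(130+(u+.5)/4-.5,120+(v+.5)/4-.5)
c=lambda u,v:(95+(u+.5)/6-.5,125+(v+.5)/6-.5)
s=lambda u,v:((u+.5)/1.5625-.5,(v+.5)/1.5625-.5)
def dist(n,p,k,off):
    C,f,_=cam(n); o=np.array([C["cx"],C["cy"]]); q=(pj(n,p)-o)/f; return o+f*q*(1+k*(q@q))+off
names=["cylA","cylB","ring","neck","gasket","lid","bat"]
zs=[34,34,39,63,5,14,14]
T=[a(125,113),a(252,116),a(571,116),a(580,112),(334.3,204),(378.1,200.1),(273.5,167.7)]
S=[b(308,440),b(247,370),b(108,204),b(105,182),(208.7,164),b(213,78),(213.9,222.7)]
mill=[((0,0,132),c(323,292),s(492,460)),((0,0,148),c(314,289),s(492,452)),((120,120,75),c(137,28),s(470,597)),((120,-120,75),c(650,78),s(372,448)),((-110,-120,75),c(595,572),s(493,372)),((-110,120,75),c(72,515),None),((0,249.6,295),s(31,236),s(676,592))]
def res(x):
    k={"top":x[0],"scene":x[1]}; off={"top":x[2:4],"scene":x[4:6]}; r=[]
    for i,z in enumerate(zs):
        p=(*x[9+2*i:11+2*i],z)
        for n,m in(("top",T[i]),("scene",S[i])): r+=list(dist(n,p,k[n],off[n])-m)
    cc,ss=np.cos(x[8]),np.sin(x[8])
    for q,t,m2 in mill:
        p=(x[6]+cc*q[0]-ss*q[1],x[7]+ss*q[0]+cc*q[1],q[2])
        for n,m in(("top",t),("scene",m2)):
            if m is not None: r+=list(dist(n,p,k[n],off[n])-m)
    return np.array(r+list(x[2:6]/.7)+list(x[:2]/.3))
x0=np.r_[0,0,0,0,0,0,540,213,-.1,[600,-92,597,-161,592,-337,590,-336,452,-283,459,-406,561,-113]]
if __name__=="__main__":
    sol=least_squares(res,x0,loss="soft_l1"); x=sol.x
    print("k",x[:2],"off",x[2:6],"mill",x[6:9])
    for i,n in enumerate(names): print(n,x[9+2*i:11+2*i])
    print(res(x)[:-6].reshape(-1,2))
E
python3 fit.py
```

```text
Traceback (most recent call last):
  File "fit.py", line 28, in <module>
    sol=least_squares(res,x0,loss="soft_l1"); x=sol.x
  File "fit.py", line 24, in res
    if m is not None: r+=list(dist(n,p,k[n],off[n])-m)
                              ~~~~^^^^^^^^^^^^^^^^^
  File "fit.py", line 9, in dist
    C,f,_=cam(n); o=np.array([C["cx"],C["cy"]]); q=(pj(n,p)-o)/f; return o+f*q*(1+k*(q@q))+off
                                                    ~~^^^^^
  File "h.py", line 12, in pj
    c,f,E=cam(n); q=E[:3,:3]@np.asarray(p,float)+E[:3,3]
          ~~~^^^
  File "h.py", line 4, in cam
    c=calibration(n); f=192/np.tan(np.radians(c["fovy"])/2); return c,f,np.array(c["extrinsics"])
ValueError: time passes only in moves, steps and waits
```

```bash
sed -i 's/^def cam(n):/import functools\n@functools.cache\ndef cam(n):/' h.py; python3 fit.py 2>&1 | tail -40
```

```text
k [-0.09 -0.12] off [1.3  0.01 0.2  0.22] mill [539.09 217.94  -0.12]
cylA [600.32 -89.33]
cylB [ 597.63 -160.15]
ring [ 593.21 -338.14]
neck [ 590.66 -337.09]
gasket [ 452.18 -283.09]
lid [ 458.82 -408.34]
bat [ 562.51 -110.21]
[[ 1.02  0.59]
 [ 0.05  2.06]
 [ 0.75  0.27]
 [ 0.17  1.01]
 [ 0.19 -0.02]
 [ 0.14  0.19]
 [ 0.16  0.1 ]
 [ 0.02  0.26]
 [ 0.13 -0.03]
 [ 0.11  0.12]
 [ 0.32  0.18]
 [ 0.06  0.6 ]
 [-0.34 -0.79]
 [ 0.26 -0.89]
 [-0.56 -0.51]
 [-0.45 -2.97]
 [-0.82 -0.84]
 [ 0.59 -0.49]
 [-0.83 -0.19]
 [-0.13 -1.57]
 [-1.09 -1.54]
 [-2.34 -0.28]
 [-0.77  0.03]
 [ 0.21 -2.81]
 [-0.23  1.14]
 [ 0.32  2.8 ]
 [-0.48  5.8 ]]
```

Request:
play_rows([
  [[0,0,0],[0,0,8.19],1],
  [[0,0,0],[0,0,8.19],1],
  [[0,0,0],[0,0,8.19],1],
  [[0,0,0],[0,0,8.19],1],
  [[0,0,0],[0,0,8.19],1],
], squeeze=40)

```text
t: 0.6
ee_pos: [238.3, 522.8, 238.5]
ee_rot: [[-0.41, 0.912, -0.001], [0.912, 0.41, -0.001], [-0.001, -0.001, -1.0]]
force: [0.2, -0.4, 0.2]
gripper_width: 85.1
gripper_force: 0.0
```

Request:
play_rows([
  [[0,0,0],[0,0,8.19],1],
  [[0,0,0],[0,0,8.19],1],
  [[0,0,0],[0,0,8.16],1],
  [[-0.04,0.024,0],[0,0,0],1],
  [[-0.04,0.024,0],[0,0,0],1],
])

```text
t: 1.1
ee_pos: [286.2, 442.6, 238.5]
ee_rot: [[-0.003, 1.0, -0.001], [1.0, 0.003, -0.001], [-0.001, -0.001, -1.0]]
force: [-0.1, 0.1, 0.1]
gripper_width: 85.4
gripper_force: 0.0
```

Request:
play_rows([
  [[-0.04,0.024,0],[0,0,0],1],
  [[-0.04,0.024,0],[0,0,0],1],
  [[-0.04,0.024,0],[0,0,0],1],
  [[-0.04,0.024,0],[0,0,0],1],
  [[-0.04,0.024,0],[0,0,0],1],
])

```text
t: 1.6
ee_pos: [406.8, 241.4, 239.0]
ee_rot: [[-0.0, 1.0, -0.0], [1.0, 0.0, -0.0], [-0.0, -0.0, -1.0]]
force: [1.6, -0.2, -0.5]
gripper_width: 85.4
gripper_force: 0.0
```

Request:
play_rows([
  [[-0.04,0.024,0],[0,0,0],1],
  [[-0.04,0.024,0],[0,0,0],1],
  [[-0.04,0.024,0],[0,0,0],1],
  [[-0.04,0.024,0],[0,0,0],1],
  [[-0.04,0.024,0.02],[0,0,0],1],
])

```text
t: 2.1
ee_pos: [529.0, 41.8, 222.1]
ee_rot: [[0.0, 1.0, 0.007], [1.0, -0.0, -0.0], [-0.0, 0.007, -1.0]]
force: [1.2, -0.0, -0.7]
gripper_width: 85.4
gripper_force: 0.0
```

Request:
play_rows([
  [[-0.04,0.024,0.03],[0,0,0],1],
  [[-0.04,0.024,0.03],[0,0,0],1],
  [[-0.014,0.001,0.04],[0,0,0],1],
  [[0,0,0],[0,0,0],0],
  [[0,0,0],[0,0,0],0],
])

```text
t: 2.6
ee_pos: [569.2, -42.1, 124.1]
ee_rot: [[0.001, 1.0, -0.004], [1.0, -0.001, 0.001], [0.001, -0.004, -1.0]]
force: [-0.4, -0.5, 0.3]
gripper_width: 59.2
gripper_force: 0.0
```

Request:
play_rows([
  [[-0.024,0.015,0],[0,0,0],0.2],
  [[-0.024,0.015,0.02],[0,0,0],0.2],
  [[0,0,0],[0,0,0],0.2],
  [[0,0,0],[0,0,0],0.2],
])

```text
t: 3.0
ee_pos: [601.3, -89.6, 107.1]
ee_rot: [[-0.001, 1.0, 0.002], [1.0, 0.001, 0.0], [0.0, 0.002, -1.0]]
force: [0.4, 0.6, 0.3]
gripper_width: 51.3
gripper_force: 0.0
```

```bash
cat >> h.py <<'E'
def crop(im,x,y,w,h,k):
    c=cv2.resize(im[y:y+h,x:x+w],None,fx=k,fy=k,interpolation=cv2.INTER_CUBIC)
    for i in range(0,w,20): cv2.line(c,(i*k,0),(i*k,6),(0,0,255),1); cv2.putText(c,str(x+i),(i*k,16),0,.35,(0,0,255),1)
    for i in range(0,h,20): cv2.line(c,(0,i*k),(6,i*k),(0,0,255),1); cv2.putText(c,str(y+i),(8,i*k+4),0,.35,(0,0,255),1)
    return c
E
python3 - <<'E'
from h import *
t=read_camera("top");s=read_camera("scene")
cv2.imwrite("pics/d1.png",np.hstack([crop(t,240,120,80,100,5),crop(s,170,180,80,100,5)]))
print(get_state()["ee_pos"])
E
```

```text
[601.04857448 -89.16334415 107.28463889]
```

View pics/d1.png

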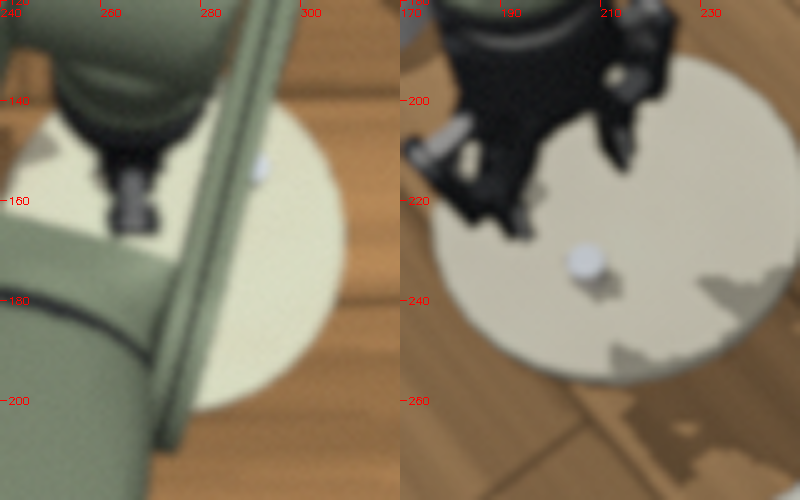

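```bash
python3 - <<'E'
from fit import *
off=[.2,.22]
for d in(26.5,-26.5):
    for z in (99,104): print(dist("scene",(601+d,-89.2,z),-.12,off), dist("scene",(601+d,-89.2,z),0,0))
for p in((601,-89,34),(596,-93,34)): print(dist("scene",p,-.12,off),dist("top",p,-.09,[1.3,0]))
E
```

```text
[194.66 225.41] [194.22 225.34]
[194.38 224.39] [193.93 224.31]
[212.25 213.03] [211.96 212.86]
[212.05 211.97] [211.77 211.79]
[206.54 231.92] [265.49 152.55]
[207.17 229.76] [266.96 154.26]
```

Request:
play_rows([
  [[-0.001,-0.001,0.04],[0,0,0],0.2],
  [[0,0,0.03],[0,0,0],0.2],
  [[0,0,0.011],[0,0,0],0.2],
  [[0,0,0],[0,0,0],-0.2],
  [[0,0,0],[0,0,0],-0.8],
])

```text
t: 3.6
ee_pos: [600.7, -91.2, 26.1]
ee_rot: [[-0.001, 1.0, 0.002], [1.0, 0.001, -0.001], [-0.001, 0.002, -1.0]]
force: [1.1, -1.1, 0.4]
gripper_width: 22.9
gripper_force: 0.3
```

Request:
play_rows([
  [[0,0,0],[0,0,0],-0.9],
  [[0,0,0],[0,0,0],-0.9],
  [[0,0,0],[0,0,0],-0.9],
  [[0,0,0],[0,0,0],-0.9],
  [[0,0,0],[0,0,0],-0.9],
])

```text
t: 4.1
ee_pos: [601.1, -91.7, 26.5]
ee_rot: [[0.0, 1.0, 0.004], [1.0, -0.0, -0.001], [-0.001, 0.004, -1.0]]
force: [-0.3, 1.4, 5.9]
gripper_width: 18.0
gripper_force: 39.5
```

Request:
play_rows([
  [[0,0,-0.04],[0,0,0],-0.9],
  [[0,0,-0.04],[0,0,0],-0.9],
  [[0,0,-0.04],[0,0,0],-0.9],
  [[0,0,-0.04],[0,0,0],-0.9],
  [[0.03,-0.006,-0.02],[0,0,0],-0.9],
])

```text
t: 4.6
ee_pos: [596.3, -64.6, 209.7]
ee_rot: [[0.004, 1.0, 0.008], [1.0, -0.004, -0.004], [-0.004, 0.008, -1.0]]
force: [1.2, 1.4, -0.2]
gripper_width: 18.4
gripper_force: 39.2
```

Request:
play_rows([
  [[0.04,-0.008,0],[0,0,0],-0.9],
  [[0.04,-0.008,0],[0,0,0],-0.9],
  [[0.04,-0.008,0],[0,0,0],-0.9],
  [[0.04,-0.008,0],[0,0,0],-0.9],
  [[0.04,-0.008,0],[0,0,0],-0.9],
])

```text
t: 5.1
ee_pos: [552.8, 140.0, 204.6]
ee_rot: [[0.0, 1.0, 0.0], [1.0, -0.0, -0.0], [-0.0, 0.0, -1.0]]
force: [0.8, -0.5, -0.2]
gripper_width: 18.0
gripper_force: 39.2
```

Request:
play_rows([
  [[0.04,-0.008,0],[0,0,0],-0.9],
  [[0.04,-0.008,0],[0,0,0],-0.9],
  [[0,0,0],[0,0,0],-0.9],
  [[0,0,0],[0,0,0],-0.9],
])

```text
t: 5.5
ee_pos: [537.0, 219.3, 204.4]
ee_rot: [[-0.002, 1.0, -0.0], [1.0, 0.002, -0.001], [-0.001, -0.0, -1.0]]
force: [-0.1, -0.5, -0.4]
gripper_width: 18.1
gripper_force: 39.2
```

```bash
python3 - <<'E'
from h import *
t=read_camera("top");s=read_camera("scene")
cv2.imwrite("pics/d2.png",np.hstack([crop(t,100,120,80,110,5),crop(s,270,230,80,110,5)]))
print(get_state()["ee_pos"],get_state()["gripper_width"])
E
```

```text
[537.59990989 217.81951145 204.39767422] 18.077315357909942
```

View pics/d2.png

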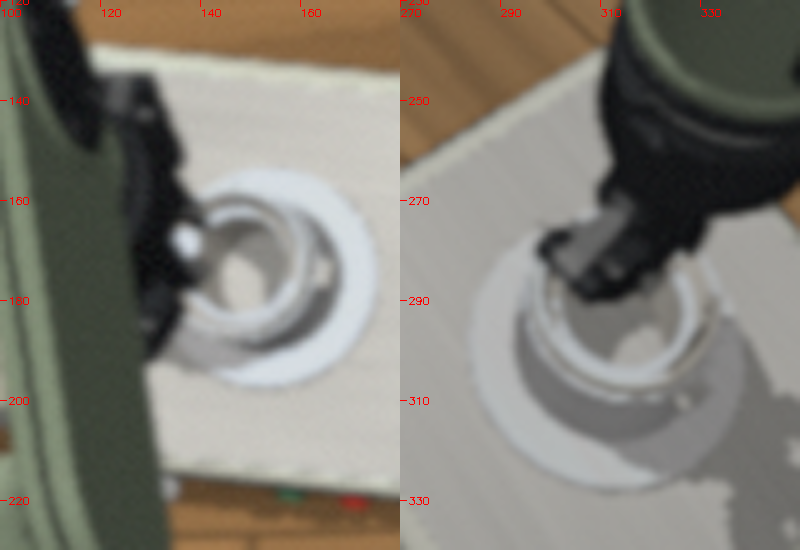

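```bash
python3 - <<'E'
from fit import *
P={"cyl":(537.6,217.8,202),"led":(539,218,132),"rim":(539,218,148)}
for k,p in P.items(): print(k,dist("top",p,-.09,[1.3,0]),dist("scene",p,-.12,[.2,.2]))
th=np.linspace(0,6.28,73)
for n,k,o in(("top",-.09,[1.3,0]),("scene",-.12,[.2,.2])):
  for r,z in((38,148),(30,132),(25,132)):
    q=np.array([dist(n,(539+r*np.cos(a),218+r*np.sin(a),z),k,o) for a in th]);print(n,r,z,"L/R",q[:,0].min(),q[:,0].max(),"T/B",q[:,1].min(),q[:,1].max())
E
```

```text
cyl [139.75 169.49] [319.57 278.42]
led [147.82 172.77] [314.32 291.25]
rim [146.05 171.93] [315.36 288.61]
top 38 148 L/R 131.404414958065 160.80269777802877 T/B 157.16129986337825 186.81762982555244
top 30 132 L/R 136.4190638927641 159.2773229037487 T/B 161.27502982981363 184.3269648423151
top 25 132 L/R 138.31474113862174 157.36375149571467 T/B 163.18570131751568 182.39606537312437
scene 38 148 L/R 296.74086702490916 333.93466259427856 T/B 271.1747874617552 306.8733660750045
scene 30 132 L/R 299.87949790296767 328.7351761242908 T/B 277.6100080524315 305.38642697471613
scene 25 132 L/R 302.28651837791676 326.3344045085376 T/B 279.8489658114665 302.99510775488284
```

Request:
play_rows([
  [[-0.003,0,0.02],[0,0,0],-0.9],
  [[0,0,0.02],[0,0,0],-0.9],
  [[0,0,0.004],[0,0,0],-0.9],
  [[0,0,0],[0,0,0],-0.9],
  [[0,0,0],[0,0,0],-0.9],
])

```text
t: 6.1
ee_pos: [538.4, 215.1, 161.4]
ee_rot: [[0.001, 1.0, 0.001], [1.0, -0.001, 0.0], [0.0, 0.001, -1.0]]
force: [0.3, -0.8, -0.2]
gripper_width: 18.6
gripper_force: 39.3
```

```bash
python3 - <<'E'
from h import *
t=read_camera("top");s=read_camera("scene")
p=get_state()["ee_pos"]; print(p)
cv2.imwrite("pics/d3_raw_t.png",t);cv2.imwrite("pics/d3_raw_s.png",s)
cv2.imwrite("pics/d3.png",np.hstack([crop(t,120,145,55,80,7),crop(s,285,250,55,80,7)]))
for n in("top","scene"):
    print(n,pj(n,p),pj(n,p-[0,0,8]),pj(n,p+[0,-10,-2]))
E
```

```text
[538.56242187 215.56461178 161.9068537 ]
top [143.33970321 171.17673948] [144.26705044 171.61343569] [147.57308816 171.17865665]
scene [316.05920716 286.08358884] [315.53184144 287.49831622] [312.31532179 282.77349858]
```

View pics/d3.png

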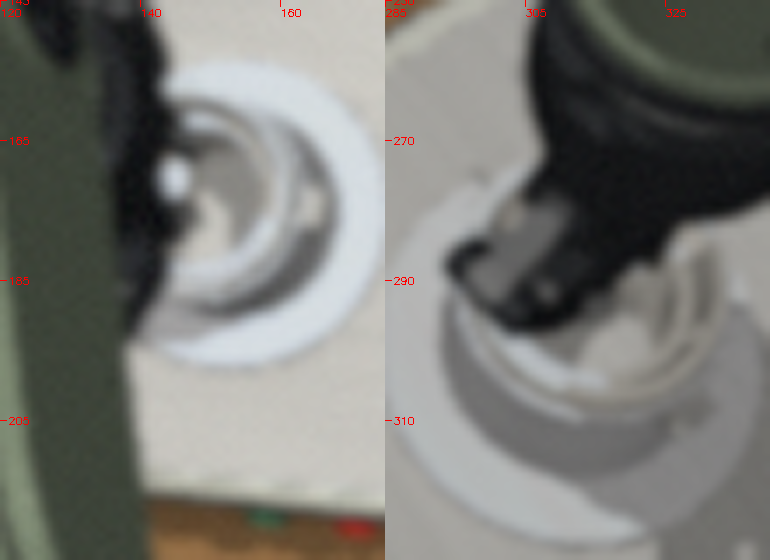

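```bash
python3 - <<'E'
from h import *
for p in((537,212),(537,216),(533,212)):
  for r,z in((38,148),(30,132),(41,138)):
    for n in("top","scene"):
      q=np.array([pj(n,(p[0]+r*np.cos(a),p[1]+r*np.sin(a),z)) for a in np.linspace(0,6.28,73)])
      print(p,r,n,"L %.1f R %.1f T %.1f B %.1f"%(q[:,0].min(),q[:,0].max(),q[:,1].min(),q[:,1].max()))
E
```

```text
(537, 212) 38 top L 131.3 R 161.4 T 157.6 B 187.5
(537, 212) 38 scene L 295.6 R 333.3 T 269.0 B 305.5
(537, 212) 30 top L 136.5 R 159.8 T 161.8 B 185.0
(537, 212) 30 scene L 298.8 R 328.1 T 275.6 B 304.0
(537, 212) 41 top L 131.4 R 163.5 T 157.1 B 189.1
(537, 212) 41 scene L 293.7 R 334.0 T 269.5 B 308.6
(537, 216) 38 top L 129.8 R 159.8 T 157.6 B 187.5
(537, 216) 38 scene L 297.0 R 334.8 T 270.4 B 307.0
(537, 216) 30 top L 134.9 R 158.2 T 161.8 B 185.0
(537, 216) 30 scene L 300.2 R 329.5 T 277.0 B 305.5
(537, 216) 41 top L 129.9 R 161.9 T 157.2 B 189.1
(537, 216) 41 scene L 295.1 R 335.4 T 270.9 B 310.1
(533, 212) 38 top L 131.3 R 161.4 T 159.2 B 189.1
(533, 212) 38 scene L 297.0 R 334.7 T 267.8 B 304.2
(533, 212) 30 top L 136.5 R 159.8 T 163.3 B 186.5
(533, 212) 30 scene L 300.2 R 329.4 T 274.4 B 302.7
(533, 212) 41 top L 131.4 R 163.5 T 158.7 B 190.6
(533, 212) 41 scene L 295.1 R 335.3 T 268.4 B 307.3
```

Request:
play_rows([
  [[-0.004,-0.0015,0],[0,0,0],-0.9],
  [[0,0,0.016],[0,0,0],-0.9],
  [[0,0,0],[0,0,0],-0.9],
  [[0,0,0],[0,0,0],-0.4],
  [[0,0,0],[0,0,0],-0.4],
])

```text
t: 6.7
ee_pos: [536.5, 211.8, 145.3]
ee_rot: [[-0.0, 1.0, 0.001], [1.0, 0.0, 0.0], [0.0, 0.001, -1.0]]
force: [0.2, 0.4, -0.1]
gripper_width: 25.7
gripper_force: 0.0
```

Request:
play_rows([
  [[0,0,0],[0,0,0],-0.4],
  [[0,0,-0.04],[0,0,0],-0.3],
  [[0,0,-0.04],[0,0,0],-0.3],
  [[-0.04,0.006,-0.02],[0,0,0],0.2],
  [[-0.04,0.006,0],[0,0,0],0.2],
])

```text
t: 7.2
ee_pos: [551.0, 132.1, 250.3]
ee_rot: [[-0.003, 1.0, 0.011], [1.0, 0.003, 0.001], [0.001, 0.011, -1.0]]
force: [0.6, -0.4, 0.1]
gripper_width: 51.2
gripper_force: 0.0
```

Request:
play_rows([
  [[-0.04,0.006,0],[0,0,0],0.2],
  [[-0.04,0.006,0],[0,0,0],0.2],
  [[-0.04,0.006,0],[0,0,0],0.2],
  [[-0.04,0.006,0],[0,0,0],0.2],
  [[-0.04,0.006,0],[0,0,0],0.2],
])

```text
t: 7.7
ee_pos: [578.2, -70.0, 245.2]
ee_rot: [[-0.0, 1.0, 0.001], [1.0, 0.0, -0.0], [-0.0, 0.001, -1.0]]
force: [0.4, 0.8, -0.2]
gripper_width: 51.4
gripper_force: 0.0
```

Request:
play_rows([
  [[-0.04,0.006,0.02],[0,0,0],0.2],
  [[-0.04,0.006,0.03],[0,0,0],0.2],
  [[-0.01,0.0,0.04],[0,0,0],0.2],
  [[0,0,0],[0,0,0],0.2],
  [[0,0,0],[0,0,0],0.2],
])

```text
t: 8.2
ee_pos: [589.4, -157.6, 154.4]
ee_rot: [[0.0, 1.0, -0.002], [1.0, -0.0, 0.001], [0.001, -0.002, -1.0]]
force: [0.7, 0.2, 0.4]
gripper_width: 51.5
gripper_force: 0.0
```

Request:
play_rows([
  [[-0.0035,0.0075,0.03],[0,0,0],0.2],
  [[0,0,0.04],[0,0,0],0.2],
  [[0,0,0.04],[0,0,0],0.2],
  [[0,0,0.018],[0,0,0],0.2],
  [[0,0,0],[0,0,0],0.2],
])

```text
t: 8.7
ee_pos: [596.8, -159.6, 25.9]
ee_rot: [[-0.002, 1.0, -0.003], [1.0, 0.002, 0.001], [0.001, -0.003, -1.0]]
force: [0.1, 0.8, -0.4]
gripper_width: 51.8
gripper_force: 0.0
```

Request:
play_rows([
  [[0,0,0],[0,0,0],-0.4],
  [[0,0,0],[0,0,0],-0.9],
  [[0,0,0],[0,0,0],-0.9],
  [[0,0,0],[0,0,0],-0.9],
  [[0,0,0],[0,0,0],-0.9],
])

```text
t: 9.2
ee_pos: [600.2, -162.2, 30.4]
ee_rot: [[0.0, 1.0, 0.006], [1.0, -0.0, -0.002], [-0.002, 0.006, -1.0]]
force: [0.7, 1.8, 7.2]
gripper_width: 18.1
gripper_force: 39.1
```

Request:
play_rows([
  [[0,0,-0.04],[0,0,0],-0.9],
  [[0,0,-0.04],[0,0,0],-0.9],
  [[0,0,-0.04],[0,0,0],-0.9],
  [[0,0,-0.04],[0,0,0],-0.9],
  [[0.03,-0.004,-0.02],[0,0,0],-0.9],
])

```text
t: 9.7
ee_pos: [596.4, -135.3, 213.3]
ee_rot: [[0.004, 1.0, 0.01], [1.0, -0.004, -0.005], [-0.005, 0.01, -1.0]]
force: [1.5, 0.3, 0.5]
gripper_width: 18.3
gripper_force: 39.1
```

Request:
play_rows([
  [[0.04,-0.0065,0],[0,0,0],-0.9],
  [[0.04,-0.0065,0],[0,0,0],-0.9],
  [[0.04,-0.0065,0],[0,0,0],-0.9],
  [[0.04,-0.0065,0],[0,0,0],-0.9],
  [[0.04,-0.0065,0],[0,0,0],-0.9],
])

```text
t: 10.2
ee_pos: [560.8, 69.9, 208.1]
ee_rot: [[0.0, 1.0, 0.002], [1.0, -0.0, -0.0], [-0.0, 0.002, -1.0]]
force: [0.3, 0.3, -0.3]
gripper_width: 18.0
gripper_force: 39.1
```

Request:
play_rows([
  [[0.04,-0.0065,0],[0,0,0],-0.9],
  [[0.04,-0.0065,0],[0,0,0],-0.9],
  [[0.04,-0.0065,0],[0,0,0],-0.9],
  [[0,0,0],[0,0,0],-0.9],
  [[0,0,0],[0,0,0],-0.9],
])

```text
t: 10.7
ee_pos: [541.4, 189.3, 207.7]
ee_rot: [[-0.002, 1.0, 0.002], [1.0, 0.002, -0.0], [-0.0, 0.002, -1.0]]
force: [-0.9, -0.1, 0.1]
gripper_width: 17.8
gripper_force: 39.1
```

Request:
play_rows([
  [[0.0225,-0.0045,0],[0,0,0],-0.9],
  [[0,0,0.03],[0,0,0],-0.9],
  [[0,0,0.03],[0,0,0],-0.9],
  [[0,0,0.002],[0,0,0],-0.9],
  [[0,0,0],[0,0,0],-0.4],
])

```text
t: 11.2
ee_pos: [536.9, 209.7, 144.5]
ee_rot: [[0.002, 1.0, -0.001], [1.0, -0.002, -0.001], [-0.001, -0.001, -1.0]]
force: [1.0, -0.3, 0.6]
gripper_width: 25.7
gripper_force: 0.0
```

Request:
play_rows([
  [[0,0,0],[0,0,0],-0.4],
  [[0,0,0],[0,0,0],-0.4],
  [[0,0,-0.04],[0,0,0],-0.3],
  [[0,0,-0.04],[0,0,0],-0.3],
  [[-0.04,-0.005,-0.02],[0,0,0],0.5],
])

```text
t: 11.7
ee_pos: [534.9, 174.0, 250.8]
ee_rot: [[-0.005, 1.0, 0.01], [1.0, 0.005, 0.004], [0.003, 0.01, -1.0]]
force: [0.9, 0.0, 1.4]
gripper_width: 42.9
gripper_force: 0.0
```

Request:
play_rows([
  [[-0.045,-0.007,0],[0,0,0],0.5],
  [[-0.045,-0.007,0],[0,0,0],0.5],
  [[-0.045,-0.007,0],[0,0,0],0.5],
  [[-0.045,-0.007,0],[0,0,0],0.5],
  [[-0.045,-0.007,0],[0,0,0],0.5],
])

```text
t: 12.2
ee_pos: [497.1, -56.0, 246.6]
ee_rot: [[-0.0, 1.0, 0.004], [1.0, 0.0, -0.001], [-0.001, 0.004, -1.0]]
force: [0.9, -0.5, -0.2]
gripper_width: 64.0
gripper_force: 0.0
```

```bash
python3 - <<'E'
from h import *
t=read_camera("top");s=read_camera("scene")
cv2.imwrite("pics/e1.png",np.hstack([crop(t,115,140,60,60,6),crop(s,285,255,60,60,6)]))
cv2.imwrite("pics/e_t.png",t);cv2.imwrite("pics/e_s.png",s)
print(get_state()["ee_pos"])
for n,f in(("top",t),("scene",s)):
    o=cv2.imread(f"pics/{n}0.png").astype(int)
    for k,b in ({"ring":(330,130,45,48),"gasket":(320,190,30,28),"lid":(364,186,30,28)} if n=="top" else {"ring":(134,150,48,48),"gasket":(194,152,30,25),"lid":(170,128,26,26)}).items():
        x,y,w,h=b; print(n,k,np.abs(f[y:y+h,x:x+w].astype(int)-o[y:y+h,x:x+w]).mean())
E
```

```text
[496.96953545 -59.28746496 246.51902051]
top ring 7.778858024691358
top gasket 5.761111111111111
top lid 7.719047619047619
scene ring 6.3344907407407405
scene gasket 19.901333333333334
scene lid 6.401873767258382
```

View pics/e1.png

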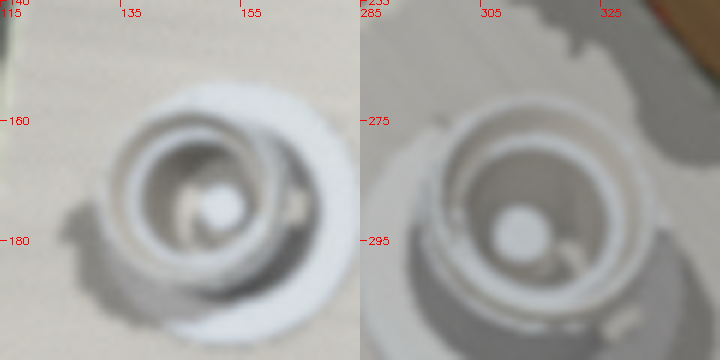

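```bash
python3 - <<'E'
from h import *
for z in (86,96,106,116): print(z,bp("top",151.2,173.8,z),bp("scene",311.4,292.5,z))
c=lambda f,n:crop(cv2.imread(f),*n)
cv2.imwrite("pics/e2.png",np.hstack([crop(cv2.convertScaleAbs(cv2.imread("pics/e_t.png")),135,155,30,40,13),crop(cv2.imread("pics/e_s.png"),298,268,31,40,13)]))
E
```

```text
86 [541.97182726 216.54567839] [528.97500043 206.18015254]
96 [540.58695105 213.83703725] [532.39115069 207.8242171 ]
106 [539.20207484 211.12839611] [535.80730095 209.46828165]
116 [537.81719863 208.41975497] [539.2234512 211.1123462]
```

View pics/e2.png

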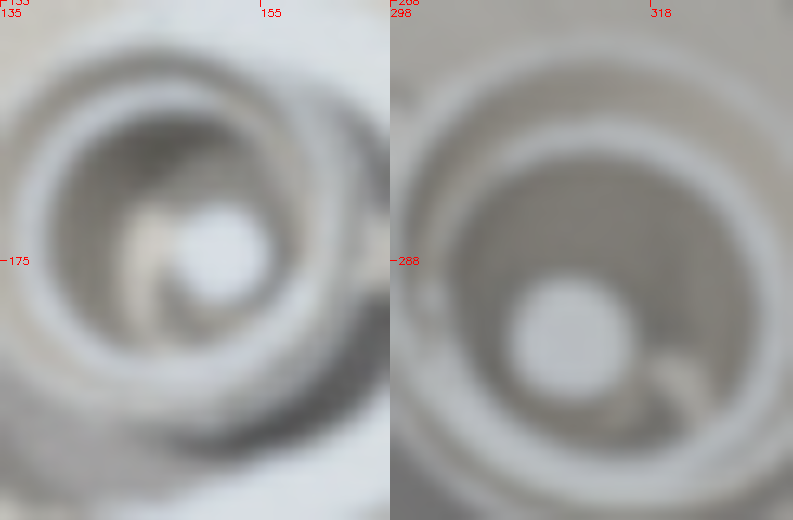

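Request:
play_rows([
  [[-0.045,-0.009,0],[0,0,0],0.65],
  [[-0.045,-0.009,0],[0,0,0],0.65],
  [[-0.045,-0.009,0.01],[0,0,0],0.65],
  [[-0.045,-0.009,0.01],[0,0,0],0.65],
  [[-0.04,-0.008,0.02],[0,0,0],0.65],
])

```text
t: 12.8
ee_pos: [454.4, -276.9, 207.6]
ee_rot: [[0.0, 1.0, 0.006], [1.0, 0.0, -0.004], [-0.004, 0.006, -1.0]]
force: [0.8, 0.2, 0.1]
gripper_width: 70.7
gripper_force: 0.0
```

Request:
play_rows([
  [[0,0,0.04],[0,0,0],0.65],
  [[0,0,0.04],[0,0,0],0.65],
  [[0,0,0.04],[0,0,0],0.65],
  [[0,0,0],[0,0,0],0.65],
  [[0,0,0],[0,0,0],0.65],
])

```text
t: 13.3
ee_pos: [453.5, -273.9, 85.5]
ee_rot: [[-0.001, 1.0, 0.0], [1.0, 0.001, 0.0], [0.0, 0.0, -1.0]]
force: [0.9, -1.6, 0.9]
gripper_width: 70.7
gripper_force: 0.0
```

```bash
python3 - <<'E'
from h import *
t=read_camera("top");s=read_camera("scene")
print(get_state()["ee_pos"])
cv2.imwrite("pics/f1.png",np.hstack([crop(t,305,170,60,60,6),crop(s,180,135,60,60,6)]))
E
```

```text
[ 455.18088463 -275.39156473   87.78602969]
```

View pics/f1.png

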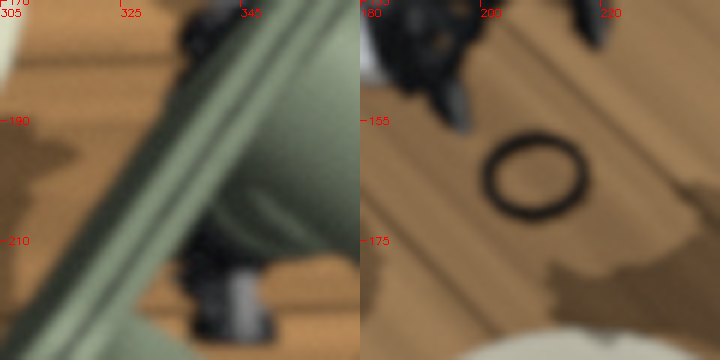

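Request:
play_rows([
  [[-0.009,-0.003,0.04],[0,0,0],0.65],
  [[0,0,0.03],[0,0,0],0.65],
  [[0,0,0.008],[0,0,0],0.65],
  [[0,0,0],[0,0,0],0.65],
  [[0,0,0],[0,0,0],0.65],
], squeeze=20)

```text
t: 13.9
ee_pos: [451.7, -284.3, 9.0]
ee_rot: [[-0.0, 1.0, 0.003], [1.0, 0.0, -0.003], [-0.003, 0.003, -1.0]]
force: [0.1, -0.3, 0.7]
gripper_width: 70.3
gripper_force: 0.0
```

```bash
python3 -c "
from h import *
print(get_state()['ee_pos'],get_state()['force'])"
```

```text
[ 451.7019147  -284.32497148    9.00934445] [ 0.05682038 -0.31309309  0.71698612]
```

Request:
play_rows([
  [[0,0,0.004],[0,0,0],0.65],
  [[0,0,0],[0,0,0],0.45],
  [[0,0,0],[0,0,0],0.3],
  [[0,0,0],[0,0,0],0.2],
  [[0,0,0],[0,0,0],0.1],
])

```text
t: 14.4
ee_pos: [450.4, -283.6, 4.1]
ee_rot: [[-0.0, 1.0, 0.001], [1.0, 0.0, -0.001], [-0.001, 0.001, -1.0]]
force: [-1.3, 0.1, 5.1]
gripper_width: 55.5
gripper_force: 20.8
```

Request:
play_rows([
  [[0,0,0],[0,0,0],0.1],
  [[0,0,0],[0,0,0],0.1],
  [[0,0,0],[0,0,0],0.1],
])

```text
t: 14.7
ee_pos: [450.4, -283.6, 4.1]
ee_rot: [[-0.0, 1.0, 0.001], [1.0, 0.0, -0.001], [-0.001, 0.001, -1.0]]
force: [-1.4, 0.5, 5.5]
gripper_width: 55.3
gripper_force: 20.8
```

Request:
play_rows([
  [[0,0,-0.02],[0,0,0],0.1],
  [[0,0,-0.04],[0,0,0],0.1],
  [[0,0,-0.04],[0,0,0],0.1],
  [[0,0,-0.04],[0,0,0],0.1],
  [[0,0,-0.04],[0,0,0],0.1],
])

```text
t: 15.2
ee_pos: [449.7, -282.8, 184.6]
ee_rot: [[-0.0, 1.0, 0.0], [1.0, 0.0, -0.0], [-0.0, 0.0, -1.0]]
force: [1.3, -0.5, -0.4]
gripper_width: 55.1
gripper_force: 21.4
```

Request:
play_rows([
  [[0.035,0.006,-0.02],[0,0,0],0.1],
  [[0.045,0.008,0],[0,0,0],0.1],
  [[0.045,0.008,0],[0,0,0],0.1],
  [[0.045,0.008,0],[0,0,0],0.1],
  [[0.045,0.008,0],[0,0,0],0.1],
])

```text
t: 15.7
ee_pos: [487.9, -66.3, 203.3]
ee_rot: [[0.001, 1.0, 0.001], [1.0, -0.001, -0.0], [-0.0, 0.001, -1.0]]
force: [0.2, -0.0, -0.6]
gripper_width: 55.1
gripper_force: 21.4
```

Request:
play_rows([
  [[0.045,0.008,0],[0,0,0],0.1],
  [[0.045,0.008,0],[0,0,0],0.1],
  [[0.045,0.008,0],[0,0,0],0.1],
  [[0.045,0.008,0],[0,0,0],0.1],
  [[0.035,0.006,0],[0,0,0],0.1],
])

```text
t: 16.2
ee_pos: [525.9, 149.6, 203.1]
ee_rot: [[-0.002, 1.0, 0.001], [1.0, 0.002, 0.0], [0.0, 0.001, -1.0]]
force: [0.1, -0.3, -0.8]
gripper_width: 54.8
gripper_force: 21.4
```

Request:
play_rows([
  [[0.03,0.004,0],[0,0,0],0.1],
  [[0,0,0],[0,0,0],0.1],
  [[0,0,0],[0,0,0],0.1],
])

```text
t: 16.5
ee_pos: [529.6, 177.3, 202.7]
ee_rot: [[-0.002, 1.0, -0.0], [1.0, 0.002, -0.001], [-0.001, -0.0, -1.0]]
force: [-0.0, -0.6, -0.3]
gripper_width: 55.1
gripper_force: 21.4
```

Request:
play_rows([
  [[0.0345,0.007,0],[0,0,0],0.1],
  [[0,0,0.03],[0,0,0],0.1],
  [[0,0,0.017],[0,0,0],0.1],
  [[0,0,0],[0,0,0],0.1],
  [[0,0,0],[0,0,0],0.1],
])

```text
t: 17.0
ee_pos: [537.0, 210.2, 156.1]
ee_rot: [[0.002, 1.0, -0.0], [1.0, -0.002, -0.0], [-0.0, -0.0, -1.0]]
force: [0.3, 0.3, -0.4]
gripper_width: 55.1
gripper_force: 21.7
```

```bash
python3 -c "
from h import *
t=read_camera('top');s=read_camera('scene')
print(get_state()['ee_pos'],get_state()['force'])
cv2.imwrite('pics/g1.png',np.hstack([crop(t,115,140,60,60,6),crop(s,285,250,60,60,6)]))"
```

```text
[537.64103003 210.69444638 156.94525492] [-0.42277452 -0.04674726  0.22190552]
```

View pics/g1.png

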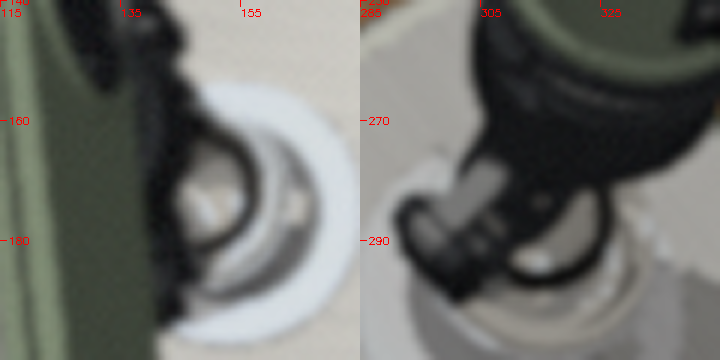

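```bash
python3 - <<'E'
from h import *
for y in(207,211):
  for n in("top","scene"):
    q=np.array([pj(n,(537+28*np.cos(a),y+28*np.sin(a),z)) for a in np.linspace(0,6.28,73) for z in (153,160)])
    print(y,n,"R %.1f T %.1f B %.1f"%(q[:,0].max(),q[:,1].min(),q[:,1].max()))
E
```

```text
207 top R 158.9 T 160.7 B 183.3
207 scene R 327.5 T 269.6 B 297.7
211 top R 157.3 T 160.7 B 183.3
211 scene R 328.9 T 271.0 B 299.3
```

Request:
play_rows([
  [[0.0035,-0.001,0],[0,0,0],0.1],
  [[0,0,0.004],[0,0,0],0.1],
  [[0,0,0],[0,0,0],0.1],
  [[0,0,0],[0,0,0],0.4],
  [[0,0,0],[0,0,0],0.5],
])

```text
t: 17.6
ee_pos: [535.7, 214.9, 151.5]
ee_rot: [[-0.0, 1.0, -0.001], [1.0, 0.0, -0.0], [-0.0, -0.001, -1.0]]
force: [-0.2, -0.3, 0.8]
gripper_width: 64.0
gripper_force: 0.0
```

Request:
play_rows([
  [[0,0,0],[0,0,0],0.5],
  [[0,0,0],[0,0,0],0.5],
  [[0,0,-0.04],[0,0,0],0.5],
  [[0,0,-0.04],[0,0,0],0.5],
  [[-0.04,-0.006,-0.01],[0,0,0],0.8],
])

```text
t: 18.1
ee_pos: [533.2, 178.2, 247.4]
ee_rot: [[-0.005, 1.0, 0.011], [1.0, 0.005, 0.004], [0.004, 0.011, -1.0]]
force: [1.2, -0.7, 1.0]
gripper_width: 76.1
gripper_force: 0.0
```

Request:
play_rows([
  [[-0.045,-0.006,0],[0,0,0],0.65],
  [[-0.045,-0.006,0],[0,0,0],0.65],
  [[-0.045,-0.006,0],[0,0,0],0.65],
  [[-0.045,-0.006,0],[0,0,0],0.65],
  [[-0.045,-0.006,0],[0,0,0],0.65],
])

```text
t: 18.6
ee_pos: [499.4, -51.7, 241.8]
ee_rot: [[-0.0, 1.0, 0.0], [1.0, 0.0, -0.0], [-0.0, 0.0, -1.0]]
force: [0.3, 0.6, -1.0]
gripper_width: 70.3
gripper_force: 0.0
```

```bash
python3 - <<'E'
from h import *
t=read_camera("top");s=read_camera("scene")
print(get_state()["ee_pos"])
def dark(im,b,th=75):
    x,y,w,h=b; g=im[y:y+h,x:x+w].max(2); ys,xs=np.nonzero(g<th); 
    return (x+xs.min(),x+xs.max(),y+ys.min(),y+ys.max(),len(xs)) if len(xs) else None
print("top",dark(t,(128,155,38,36),90),"scene",dark(s,(295,268,40,42),90))
cv2.imwrite("pics/g2.png",np.hstack([crop(t,125,150,45,45,8),crop(s,292,260,45,45,8)]))
for n,f in(("top",t),("scene",s)):
    o=cv2.imread(f"pics/{n}0.png").astype(int)
    for k,b in ({"ring":(330,130,45,48),"lid":(364,186,30,28)} if n=="top" else {"ring":(134,150,48,48),"lid":(170,128,26,26)}).items():
        x,y,w,h=b; print(n,k,np.abs(f[y:y+h,x:x+w].astype(int)-o[y:y+h,x:x+w]).mean())
E
```

```text
[499.29325371 -54.9961394  241.81142232]
top (np.int64(138), np.int64(159), np.int64(163), np.int64(187), 142) scene (np.int64(302), np.int64(327), np.int64(277), np.int64(302), 234)
top ring 7.763425925925926
top lid 7.725
scene ring 7.003038194444445
scene lid 7.119329388560158
```

View pics/g2.png

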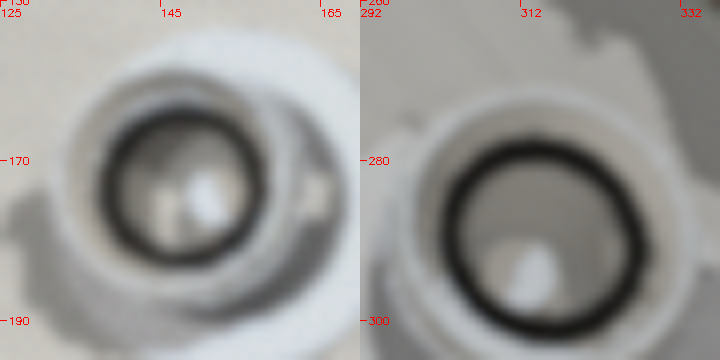

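Request:
play_rows([
  [[-0.045,-0.005,0],[0,0,0],0.1],
  [[-0.045,-0.005,0],[0,0,0],0.1],
  [[-0.045,-0.005,0],[0,0,0],0.1],
  [[-0.045,-0.005,0],[0,0,0],0.1],
  [[-0.045,-0.005,0],[0,0,0],0.1],
], squeeze=40)

```text
t: 19.2
ee_pos: [474.9, -276.0, 241.7]
ee_rot: [[-0.001, 1.0, 0.0], [1.0, 0.001, 0.0], [0.0, 0.0, -1.0]]
force: [0.4, 0.7, 0.5]
gripper_width: 47.1
gripper_force: 0.0
```

Request:
play_rows([
  [[-0.045,-0.005,0],[0,0,0],0.1],
  [[-0.045,-0.005,0],[0,0,0],0.1],
  [[-0.037,-0.0055,0.01],[0,0,0],0.1],
  [[0,0,0.04],[0,0,0],0.1],
  [[0,0,0.04],[0,0,0],0.1],
])

```text
t: 19.7
ee_pos: [460.2, -404.0, 151.9]
ee_rot: [[0.002, 1.0, 0.003], [1.0, -0.002, -0.003], [-0.003, 0.003, -1.0]]
force: [-0.5, 0.3, 0.2]
gripper_width: 47.2
gripper_force: 0.0
```

```bash
python3 - <<'E'
from h import *
t=read_camera("top");s=read_camera("scene")
cv2.imwrite("pics/h_t.png",t);cv2.imwrite("pics/h_s.png",s)
print(get_state()["ee_pos"])
o=cv2.imread("pics/scene0.png").astype(int)
x,y,w,h=(170,132,26,22); print(np.abs(s[y:y+h,x:x+w].astype(int)-o[y:y+h,x:x+w]).mean(1).mean(1).round())
print("jar", bp("top",147.8,173.1,139),bp("scene",315,288.6,139))
# lid from initial pics: whiteness segmentation, ellipse of outline vs model hull fit
from scipy.optimize import least_squares
for n,b in(("top",(362,184,36,34)),("scene",(166,126,34,28))):
    im=cv2.GaussianBlur(cv2.imread(f"pics/{n}0.png"),(3,3),0).astype(np.float32); x,y,w,h=b
    m=(im[y:y+h,x:x+w,0]>0.7*im[y:y+h,x:x+w,2])&(im[y:y+h,x:x+w].max(2)>115)
    ys,xs=np.nonzero(m); C=np.array([xs.mean()+x,ys.mean()+y])
    def cen(p):
        q=np.array([pj(n,(p[0]+28*np.cos(a),p[1]+28*np.sin(a),z)) for a in np.linspace(0,6.28,60) for z in((3,14))]).astype(np.float32)
        M=cv2.moments(cv2.convexHull(q)); return np.array([M["m10"],M["m01"]])/M["m00"]
    print(n,"lid",least_squares(lambda p:cen(p)-C,[459,-407]).x,C,len(xs))
E
```

```text
[ 456.06337753 -397.74601753  144.44177246]
[5. 6. 6. 6. 7. 7. 6. 6. 7. 7. 6. 7. 6. 6. 6. 5. 5. 5. 5. 5. 5. 5.]
jar [536.66130081 210.86072114] [535.68603197 213.98417549]
top lid [ 460.27413109 -409.7808441 ] [378.26809651 199.95174263] 373
scene lid [ 457.27772555 -411.5998161 ] [182.3253012  139.57831325] 249
```

Request:
play_rows([
  [[0,0,0],[0,0,0],0.1],
  [[0,0,0.04],[0,0,0],0.1],
  [[0,0,0],[0,0,0],0.1],
  [[0,0,0],[0,0,0],0.1],
  [[0,0,0],[0,0,0],0.1],
])

```text
t: 20.3
ee_pos: [461.0, -403.4, 114.9]
ee_rot: [[-0.0, 1.0, 0.003], [1.0, 0.001, -0.004], [-0.004, 0.003, -1.0]]
force: [-0.8, -0.5, 0.9]
gripper_width: 47.1
gripper_force: 0.0
```

Request:
play_rows([
  [[-0.005,-0.0015,0.04],[0,0,0],0.1],
  [[0,0,0.03],[0,0,0],0.1],
  [[0,0,0.018],[0,0,0],0.1],
  [[0,0,0],[0,0,0],0.1],
  [[0,0,0],[0,0,0],0.1],
])

```text
t: 20.8
ee_pos: [459.0, -408.2, 25.6]
ee_rot: [[-0.0, 1.0, 0.002], [1.0, 0.0, -0.002], [-0.002, 0.002, -1.0]]
force: [0.1, -0.9, 0.3]
gripper_width: 47.0
gripper_force: 0.0
```

Request:
play_rows([
  [[0,0,0],[0,0,0],-0.2],
  [[0,0,0],[0,0,0],-0.5],
  [[0,0,0],[0,0,0],-0.9],
  [[0,0,0],[0,0,0],-0.9],
  [[0,0,0],[0,0,0],-0.9],
])

```text
t: 21.3
ee_pos: [459.0, -408.4, 25.9]
ee_rot: [[-0.0, 1.0, 0.002], [1.0, 0.0, -0.003], [-0.003, 0.002, -1.0]]
force: [0.1, 1.0, 6.7]
gripper_width: 16.4
gripper_force: 39.0
```

Request:
play_rows([
  [[0,0,0],[0,0,0],-0.9],
  [[0,0,-0.03],[0,0,0],-0.9],
  [[0,0,-0.03],[0,0,0],-0.9],
  [[0,0,0],[0,0,0],-0.9],
  [[0,0,0],[0,0,0],-0.9],
])

```text
t: 21.8
ee_pos: [458.2, -407.4, 84.3]
ee_rot: [[0.0, 1.0, 0.001], [1.0, -0.0, -0.001], [-0.001, 0.001, -1.0]]
force: [-0.3, 0.6, -1.2]
gripper_width: 16.1
gripper_force: 39.3
```

Request:
play_rows([
  [[0,0,-0.04],[0,0,0],-0.9],
  [[0,0,-0.04],[0,0,0],-0.9],
  [[0,0,-0.04],[0,0,0],-0.9],
  [[0.03,0.004,-0.01],[0,0,0],-0.9],
  [[0.044,0.006,0],[0,0,0],-0.9],
])

```text
t: 22.3
ee_pos: [468.4, -334.9, 215.1]
ee_rot: [[0.004, 1.0, 0.003], [1.0, -0.004, -0.003], [-0.003, 0.003, -1.0]]
force: [0.9, 0.2, -1.3]
gripper_width: 16.3
gripper_force: 39.3
```

Request:
play_rows([
  [[0.044,0.006,0],[0,0,0],-0.9],
  [[0.044,0.006,0],[0,0,0],-0.9],
  [[0.044,0.006,0],[0,0,0],-0.9],
  [[0.044,0.006,0],[0,0,0],-0.9],
  [[0.044,0.006,0],[0,0,0],-0.9],
])

```text
t: 22.8
ee_pos: [496.5, -110.8, 211.3]
ee_rot: [[0.0, 1.0, -0.004], [1.0, -0.0, 0.002], [0.002, -0.004, -1.0]]
force: [1.0, 0.8, -0.3]
gripper_width: 16.3
gripper_force: 39.3
```

Request:
play_rows([
  [[0.044,0.006,0],[0,0,0],-0.9],
  [[0.044,0.006,0],[0,0,0],-0.9],
  [[0.044,0.006,0],[0,0,0],-0.9],
  [[0.044,0.006,0],[0,0,0],-0.9],
  [[0.044,0.006,0],[0,0,0],-0.9],
])

```text
t: 23.3
ee_pos: [526.4, 108.7, 211.3]
ee_rot: [[0.0, 1.0, -0.004], [1.0, -0.0, -0.0], [-0.0, -0.004, -1.0]]
force: [0.6, -0.3, -1.0]
gripper_width: 16.1
gripper_force: 39.3
```

Request:
play_rows([
  [[0.03,0.004,0],[0,0,0],-0.9],
  [[0.03,0,0],[0,0,0],-0.9],
  [[0,0,0],[0,0,0],-0.9],
  [[0,0,0],[0,0,0],-0.9],
])

```text
t: 23.7
ee_pos: [530.5, 167.2, 211.4]
ee_rot: [[-0.002, 1.0, -0.004], [1.0, 0.002, -0.001], [-0.001, -0.004, -1.0]]
force: [0.5, -0.6, -1.5]
gripper_width: 15.9
gripper_force: 39.3
```

Request:
play_rows([
  [[0.0446,0.006,0],[0,0,0],-0.9],
  [[0,0,0.03],[0,0,0],-0.9],
  [[0,0,0.005],[0,0,0],-0.9],
  [[0,0,0],[0,0,0],-0.9],
  [[0,0,0],[0,0,0],-0.9],
])

```text
t: 24.2
ee_pos: [538.1, 210.3, 178.8]
ee_rot: [[0.002, 1.0, -0.0], [1.0, -0.002, -0.0], [-0.0, -0.0, -1.0]]
force: [-0.1, 0.7, -0.3]
gripper_width: 16.2
gripper_force: 39.4
```

Request:
play_rows([
  [[0,0,0.003],[0,0,0],-0.9],
  [[0,0,0.003],[0,0,0],-0.9],
  [[0,0,0],[0,0,0],-0.9],
  [[0,0,0],[0,0,0],-0.9],
])

```text
t: 24.6
ee_pos: [538.0, 211.4, 172.9]
ee_rot: [[0.0, 1.0, 0.0], [1.0, -0.0, 0.0], [0.0, 0.0, -1.0]]
force: [0.3, -0.6, -0.8]
gripper_width: 15.9
gripper_force: 39.4
```

Request:
play_rows([
  [[0,-0.0012,0.002],[0,0,0],-0.9],
  [[0,0,0.002],[0,0,0],-0.9],
  [[0,0,0],[0,0,0],-0.9],
  [[0,0,0],[0,0,0],-0.9],
])

```text
t: 25.0
ee_pos: [536.6, 211.6, 168.5]
ee_rot: [[-0.0, 1.0, -0.0], [1.0, 0.0, -0.0], [-0.0, -0.0, -1.0]]
force: [-0.5, 0.2, -1.6]
gripper_width: 16.0
gripper_force: 39.4
```

Request:
play_rows([
  [[0,0,0.002],[0,0,0],-0.9],
  [[0,0,0.002],[0,0,0],-0.9],
  [[0,0,0],[0,0,0],-0.9],
  [[0,0,0],[0,0,0],-0.9],
])

```text
t: 25.4
ee_pos: [537.0, 211.7, 165.0]
ee_rot: [[-0.0, 1.0, 0.001], [1.0, 0.0, 0.0], [0.0, 0.001, -1.0]]
force: [0.2, -0.5, -0.1]
gripper_width: 16.3
gripper_force: 39.6
```

Request:
play_rows([
  [[0,0,0.0015],[0,0,0],-0.9],
  [[0,0,0],[0,0,0],-0.9],
  [[0,0,0],[0,0,0],-0.9],
  [[0,0,0],[0,0,0],-0.9],
])

```text
t: 25.8
ee_pos: [537.0, 211.7, 164.7]
ee_rot: [[-0.0, 1.0, 0.001], [1.0, 0.0, 0.0], [0.0, 0.001, -1.0]]
force: [-2.5, 0.7, 6.1]
gripper_width: 16.1
gripper_force: 40.1
```

Request:
play_rows([
  [[0,0,0],[0,0,0],-0.2],
  [[0,0,0],[0,0,0],-0.1],
  [[0,0,0],[0,0,0],0],
  [[0,0,-0.03],[0,0,0],0],
  [[0,0,-0.04],[0,0,0],0],
])

```text
t: 26.3
ee_pos: [534.5, 210.9, 230.4]
ee_rot: [[0.0, 1.0, -0.008], [1.0, -0.0, -0.002], [-0.002, -0.008, -1.0]]
force: [0.6, 0.3, 0.3]
gripper_width: 43.2
gripper_force: 0.0
```

Request:
play_rows([
  [[-0.045,0.005,0],[0,0,0],0.7],
  [[-0.045,0.005,0],[0,0,0],0.7],
  [[-0.045,0.005,0],[0,0,0],0.7],
  [[-0.045,0.005,0],[0,0,0],0.7],
  [[-0.045,0.005,0],[0,0,0],0.7],
])

```text
t: 26.8
ee_pos: [561.6, -15.2, 233.0]
ee_rot: [[-0.0, 1.0, -0.0], [1.0, 0.0, 0.0], [0.0, -0.0, -1.0]]
force: [0.7, 0.9, -0.5]
gripper_width: 72.4
gripper_force: 0.0
```

```bash
python3 - <<'E'
from h import *
from scipy.optimize import least_squares
t=read_camera("top");s=read_camera("scene")
cv2.imwrite("pics/i_t.png",t);cv2.imwrite("pics/i_s.png",s)
print(get_state()["ee_pos"])
for n,f in(("top",t),("scene",s)):
    o=cv2.imread(f"pics/{n}0.png").astype(int)
    x,y,w,h=(330,130,45,48) if n=="top" else (134,150,48,48); print(n,np.abs(f[y:y+h,x:x+w].astype(int)-o[y:y+h,x:x+w]).mean())
# jar mouth region whiteness to sanity check the lid: correlate brightness centroid
g=t[150:195,125:170].astype(int); print("dark px in mouth",(g.max(2)<90).sum())
# ring: outline of white area in top, model = hull of flange circle r54 z39 and skirt r54 z0 (white lit parts mostly flange)
im=cv2.GaussianBlur(t,(3,3),0).astype(np.float32); x,y,w,h=(325,125,60,55)
c=im[y:y+h,x:x+w]; m=((c[...,0]>0.85*c[...,2])&(c.max(2)>150)).astype(np.uint8)
cs,_=cv2.findContours(m,cv2.RETR_EXTERNAL,cv2.CHAIN_APPROX_NONE); k=max(cs,key=cv2.contourArea); 
e=cv2.fitEllipse(cv2.convexHull(k)); u,v=e[0][0]+x,e[0][1]+y; print("flange",e, u,v,bp("top",u,v,39))
E
```

```text
[562.21218905 -18.91755666 233.00984663]
top 7.864814814814815
scene 9.770543981481481
dark px in mouth 27
flange ((28.95887565612793, 27.829559326171875), (37.8264274597168, 38.67063903808594), 128.1866912841797) 353.95887565612793 152.82955932617188 [ 592.19458114 -339.65422557]
```

Request:
play_rows([
  [[-0.0455,0.004,0],[0,0,0],0.8],
  [[-0.0455,0.004,0],[0,0,0],0.8],
  [[-0.0455,0.004,0],[0,0,0],0.8],
  [[-0.0455,0.004,0],[0,0,0],0.8],
  [[-0.0455,0.004,0],[0,0,0],0.8],
], squeeze=30)

```text
t: 27.4
ee_pos: [581.8, -241.8, 232.8]
ee_rot: [[-0.001, 1.0, -0.0], [1.0, 0.001, 0.001], [0.001, -0.0, -1.0]]
force: [-0.0, 0.9, 0.8]
gripper_width: 76.8
gripper_force: 0.0
```

Request:
play_rows([
  [[-0.0455,0.004,0],[0,0,0],0.8],
  [[-0.0455,0.004,0],[0,0,0],0.8],
  [[0,0,0.04],[0,0,0],0.8],
  [[0,0,0.04],[0,0,0],0.8],
  [[0,0,0.02],[0,0,0],0.8],
])

```text
t: 27.9
ee_pos: [587.6, -330.2, 128.0]
ee_rot: [[0.001, 1.0, -0.006], [1.0, -0.001, 0.005], [0.005, -0.006, -1.0]]
force: [0.4, 0.3, -0.6]
gripper_width: 76.7
gripper_force: 0.0
```

Request:
play_rows([
  [[0,0,0],[0,0,0],0.8],
  [[0,0,0],[0,0,0],0.8],
  [[0,0,0],[0,0,0],0.8],
])

```text
t: 28.2
ee_pos: [591.3, -332.5, 135.7]
ee_rot: [[-0.001, 1.0, 0.003], [1.0, 0.001, -0.002], [-0.002, 0.003, -1.0]]
force: [0.8, -0.1, -0.3]
gripper_width: 76.6
gripper_force: 0.0
```

Request:
play_rows([
  [[-0.006,0,0.04],[0,0,0],0.8],
  [[0,0,0.03],[0,0,0],0.8],
  [[0,0,0.018],[0,0,0],0.8],
  [[0,0,0],[0,0,0],0.7],
  [[0,0,0],[0,0,0],0.5],
])

```text
t: 28.7
ee_pos: [590.8, -338.5, 46.7]
ee_rot: [[-0.0, 1.0, 0.002], [1.0, 0.0, -0.001], [-0.001, 0.002, -1.0]]
force: [0.1, -0.9, -0.2]
gripper_width: 64.6
gripper_force: 0.0
```

Request:
play_rows([
  [[0,0,0],[0,0,0],0.4],
  [[0,0,0],[0,0,0],0.3],
  [[0,0,0],[0,0,0],0.2],
  [[0,0,0],[0,0,0],0.2],
  [[0,0,0],[0,0,0],0.2],
])

```text
t: 29.2
ee_pos: [591.4, -339.1, 48.4]
ee_rot: [[-0.0, 1.0, 0.004], [1.0, 0.0, -0.003], [-0.003, 0.004, -1.0]]
force: [-0.7, 0.2, 5.7]
gripper_width: 55.3
gripper_force: 31.1
```

Now open, rotate 74.5° CCW at clear opening, and close again.

Request:
play_rows([
  [[0,0,0],[0,0,0],0.8],
  [[0,0,0],[0,0,0],0.8],
  [[0,0,0],[0,0,-8.28],0.8],
  [[0,0,0],[0,0,-8.28],0.8],
  [[0,0,0],[0,0,-8.28],0.8],
])

```text
t: 29.7
ee_pos: [589.5, -337.8, 44.9]
ee_rot: [[-0.425, 0.905, -0.0], [0.905, 0.425, 0.0], [0.001, -0.0, -1.0]]
force: [0.2, 0.6, 0.6]
gripper_width: 76.7
gripper_force: 0.0
```

Request:
play_rows([
  [[0,0,0],[0,0,-8.28],0.8],
  [[0,0,0],[0,0,-8.28],0.8],
  [[0,0,0],[0,0,-8.28],0.8],
  [[0,0,0],[0,0,-8.28],0.8],
  [[0,0,0],[0,0,-8.28],0.8],
])

```text
t: 30.2
ee_pos: [589.5, -337.8, 44.8]
ee_rot: [[-0.918, 0.398, -0.0], [0.398, 0.918, 0.0], [0.001, 0.0, -1.0]]
force: [-0.6, 0.2, 0.7]
gripper_width: 77.1
gripper_force: 0.0
```

Request:
play_rows([
  [[0,0,0],[0,0,-8.28],0.8],
  [[0,0,0],[0,0,0],0.8],
  [[0,0,0],[0,0,0],0.6],
  [[0,0,0],[0,0,0],0.4],
  [[0,0,0],[0,0,0],0.2],
], squeeze=80)

```text
t: 30.7
ee_pos: [590.2, -338.5, 46.2]
ee_rot: [[-0.963, 0.268, 0.001], [0.268, 0.963, -0.001], [-0.001, -0.001, -1.0]]
force: [0.3, -0.9, -2.4]
gripper_width: 53.6
gripper_force: 84.2
```

Request:
play_rows([
  [[0,0,0],[0,0,0],0.1],
  [[0,0,0],[0,0,0],0.1],
  [[0,0,0],[0,0,0],0.1],
])

```text
t: 31.0
ee_pos: [590.2, -338.5, 46.0]
ee_rot: [[-0.964, 0.267, 0.001], [0.267, 0.964, -0.001], [-0.001, -0.001, -1.0]]
force: [0.4, -0.6, 4.4]
gripper_width: 53.4
gripper_force: 84.6
```

Request:
play_rows([
  [[0,0,-0.02],[0,0,0],0.1],
  [[0,0,-0.035],[0,0,0],0.1],
  [[0,0,-0.04],[0,0,0],0.1],
  [[0,0,-0.04],[0,0,8.5],0.1],
  [[0,0,-0.04],[0,0,8.5],0.1],
])

```text
t: 31.5
ee_pos: [588.6, -336.9, 219.4]
ee_rot: [[-0.84, 0.542, -0.003], [0.542, 0.84, 0.003], [0.004, 0.001, -1.0]]
force: [1.0, -0.0, -3.6]
gripper_width: 53.5
gripper_force: 84.8
```

Request:
play_rows([
  [[0,0,-0.03],[0,0,0],0.1],
  [[0.0262,0.0335,0],[0,0,0],0.1],
  [[0.0262,0.0335,0],[0,0,0],0.1],
  [[0.0262,0.0335,0],[0,0,0],0.1],
  [[0.0262,0.0335,0],[0,0,0],0.1],
])

```text
t: 32.0
ee_pos: [571.8, -166.5, 248.1]
ee_rot: [[-0.843, 0.538, -0.003], [0.538, 0.843, 0.002], [0.004, 0.0, -1.0]]
force: [0.5, 0.4, -2.3]
gripper_width: 53.4
gripper_force: 84.8
```

Request:
play_rows([
  [[0.0262,0.0335,0],[0,0,0],0.1],
  [[0.0262,0.0335,0],[0,0,0],0.1],
  [[0.0262,0.0335,0],[0,0,0],0.1],
  [[0.0262,0.0335,0],[0,0,0],0.1],
  [[0.0262,0.0335,0],[0,0,0],0.1],
])

```text
t: 32.5
ee_pos: [551.0, 44.9, 248.4]
ee_rot: [[-0.843, 0.537, -0.004], [0.537, 0.843, 0.001], [0.003, -0.001, -1.0]]
force: [-0.2, 0.2, -2.6]
gripper_width: 53.6
gripper_force: 84.8
```

Request:
play_rows([
  [[0.0262,0.0335,0],[0,0,0],0.1],
  [[0.0262,0.0335,0],[0,0,0],0.1],
  [[0.0262,0.0335,0],[0,0,0],0.1],
  [[0,0,0],[0,0,0],0.1],
  [[0,0,0],[0,0,0],0.1],
])

```text
t: 33.0
ee_pos: [539.0, 170.9, 248.5]
ee_rot: [[-0.845, 0.535, -0.003], [0.535, 0.845, -0.001], [0.002, -0.003, -1.0]]
force: [0.1, 0.0, -2.7]
gripper_width: 53.6
gripper_force: 85.0
```

Request:
play_rows([
  [[0.0236,0.0333,0],[0,0,0],0.1],
  [[0,0,0],[0,0,0],0.1],
  [[0,0,0.03],[0,0,0],0.1],
  [[0,0,0.028],[0,0,0],0.1],
  [[0,0,0],[0,0,0],0.1],
])

```text
t: 33.5
ee_pos: [536.1, 209.6, 188.5]
ee_rot: [[-0.842, 0.539, -0.007], [0.539, 0.842, 0.0], [0.006, -0.004, -1.0]]
force: [-2.2, 4.3, -3.0]
gripper_width: 53.3
gripper_force: 85.4
```

Request:
play_rows([
  [[0,0,0],[0,0,0],0.1],
  [[0,0,0],[0,0,0],0.1],
  [[0,0,0],[0,0,0],0.1],
])

```text
t: 33.8
ee_pos: [539.6, 210.1, 193.7]
ee_rot: [[-0.843, 0.537, 0.003], [0.537, 0.843, -0.001], [-0.003, 0.001, -1.0]]
force: [-0.8, 0.3, -1.9]
gripper_width: 53.1
gripper_force: 85.5
```

```bash
python3 -c "
from h import *
t=read_camera('top');s=read_camera('scene')
print(get_state()['ee_pos'],get_state()['force'])
cv2.imwrite('pics/j1.png',np.hstack([crop(t,110,135,66,66,6),crop(s,282,245,66,66,6)]))"
```

```text
[539.46207475 210.26201502 193.53498024] [ 0.28792994  0.72122973 -2.06410391]
```

Request:
play_rows([
  [[0.0028,0,0.003],[0,0,0],0.1],
  [[0,0,0.003],[0,0,0],0.1],
  [[0,0,0],[0,0,0],0.1],
  [[0,0,0],[0,0,0],0.1],
])

```text
t: 34.3
ee_pos: [535.6, 212.2, 185.7]
ee_rot: [[-0.844, 0.537, -0.001], [0.537, 0.844, -0.0], [0.001, -0.001, -1.0]]
force: [-0.3, 0.4, -2.6]
gripper_width: 53.2
gripper_force: 85.5
```

Request:
play_rows([
  [[0,0,0.003],[0,0,0],0.1],
  [[0,0,0.002],[0,0,0],0.1],
  [[0,0,0],[0,0,0],0.1],
  [[0,0,0],[0,0,0],0.1],
])

```text
t: 34.7
ee_pos: [535.9, 212.2, 181.0]
ee_rot: [[-0.844, 0.537, -0.0], [0.537, 0.844, -0.0], [0.0, -0.0, -1.0]]
force: [-0.1, 0.2, -3.6]
gripper_width: 53.4
gripper_force: 85.5
```

Request:
play_rows([
  [[0,0,0.003],[0,0,0],0.1],
  [[0,0,0.002],[0,0,0],0.1],
  [[0,0,0],[0,0,0],0.1],
  [[0,0,0],[0,0,0],0.1],
])

```text
t: 35.1
ee_pos: [535.9, 212.2, 176.0]
ee_rot: [[-0.844, 0.537, -0.0], [0.537, 0.844, -0.0], [0.0, -0.0, -1.0]]
force: [-0.3, -0.6, -2.3]
gripper_width: 53.2
gripper_force: 85.5
```

Request:
play_rows([
  [[0,0,0.003],[0,0,0],0.1],
  [[0,0,0.002],[0,0,0],0.1],
  [[0,0,0],[0,0,0],0.1],
  [[0,0,0],[0,0,0],0.1],
])

```text
t: 35.5
ee_pos: [535.9, 212.2, 171.0]
ee_rot: [[-0.844, 0.537, -0.0], [0.537, 0.844, -0.0], [0.0, -0.0, -1.0]]
force: [-0.3, 0.2, -3.2]
gripper_width: 53.5
gripper_force: 85.5
```

Ring has passed the cup and studs with no contact. Lowering to the lid.

Request:
play_rows([
  [[0,0,0.003],[0,0,0],0.1],
  [[0,0,0.001],[0,0,0],0.1],
  [[0,0,0],[0,0,0],0.1],
  [[0,0,0],[0,0,0],0.1],
])

```text
t: 35.9
ee_pos: [535.9, 212.2, 167.1]
ee_rot: [[-0.844, 0.537, -0.0], [0.537, 0.844, -0.0], [0.0, -0.0, -1.0]]
force: [-0.4, -0.3, -2.4]
gripper_width: 53.7
gripper_force: 85.5
```

Request:
play_rows([
  [[0,0,0.0015],[0,0,0],0.1],
  [[0,0,0],[0,0,0],0.1],
  [[0,0,0],[0,0,0],0.1],
  [[0,0,0],[0,0,0],0.1],
])

```text
t: 36.3
ee_pos: [536.2, 212.4, 166.0]
ee_rot: [[-0.844, 0.537, 0.001], [0.537, 0.844, 0.0], [-0.0, 0.0, -1.0]]
force: [-0.2, 0.1, -0.0]
gripper_width: 53.5
gripper_force: 85.6
```

Request:
play_rows([
  [[0,0,0],[0,0,7],0.1],
  [[0,0,0],[0,0,7],0.1],
  [[0,0,0],[0,0,7],0.1],
  [[0,0,0],[0,0,7],0.1],
  [[0,0,0],[0,0,7],0.1],
], squeeze=110)

```text
t: 36.8
ee_pos: [536.0, 213.4, 166.3]
ee_rot: [[-0.379, 0.925, 0.0], [0.925, 0.379, 0.002], [0.002, 0.001, -1.0]]
force: [-1.6, 4.1, 1.2]
gripper_width: 52.9
gripper_force: 115.1
```

Request:
play_rows([
  [[0,0,0.0005],[0,0,7],0.1],
  [[0,0,0.0005],[0,0,7],0.1],
  [[0,0,0],[0,0,0],0.1],
  [[0,0,0],[0,0,0],0.1],
])

```text
t: 37.2
ee_pos: [536.7, 213.9, 165.4]
ee_rot: [[-0.15, 0.989, 0.002], [0.989, 0.15, 0.003], [0.003, 0.003, -1.0]]
force: [-0.0, 6.1, -1.0]
gripper_width: 52.7
gripper_force: 115.0
```

```bash
python3 -c "
from h import *
s=get_state();print(s['ee_pos'],s['force'],s['moment'],s['joint_pos'])"
```

```text
[536.66539095 213.87691143 165.39006316] [-0.01870436  6.11887459 -0.96335798] [ 0.90979653  0.02655151 -0.19483157] [0.22797913 0.2798635  1.61122347 0.0029153  1.2476834  0.07645526]
```

Request:
play_rows([
  [[0.0015,0,0.0005],[0,0,7],0.1],
  [[0,0,0.0005],[0,0,7],0.1],
  [[0,0,0.0005],[0,0,7],0.1],
  [[0,0,0.0005],[0,0,7],0.1],
  [[0,0,0.0005],[0,0,7],0.1],
])

```text
t: 37.7
ee_pos: [537.3, 214.0, 162.9]
ee_rot: [[0.447, 0.894, 0.004], [0.894, -0.447, 0.0], [0.002, 0.003, -1.0]]
force: [2.6, 2.6, -0.5]
gripper_width: 52.9
gripper_force: 115.5
```

```bash
python3 -c "
from h import *
s=get_state();print(s['ee_pos'],s['force'],s['moment'],s['joint_pos'][5],np.degrees(np.arctan2(s['ee_rot'][1][1],s['ee_rot'][0][1])))"
```

```text
[537.26531527 213.95662342 162.89099751] [ 2.55701409  2.58983018 -0.51597185] [ 0.45870186 -0.23174722  0.40145293] 0.6933684405350159 -26.566295180443603
```

Request:
play_rows([
  [[0,0,0.0005],[0,0,7],0.1],
  [[0,0,0.0005],[0,0,7],0.1],
  [[0,0,0.0005],[0,0,7],0.1],
  [[0,0,0.0005],[0,0,7],0.1],
  [[0,0,0],[0,0,7],0.1],
])

```text
t: 38.2
ee_pos: [537.7, 213.9, 160.8]
ee_rot: [[0.879, 0.476, 0.005], [0.476, -0.879, 0.001], [0.004, 0.002, -1.0]]
force: [3.5, 1.4, -2.6]
gripper_width: 52.6
gripper_force: 115.3
```

```bash
python3 -c "
from h import *
s=get_state();print(s['ee_pos'],s['force'],s['moment'],s['joint_pos'][5],np.degrees(np.arctan2(s['ee_rot'][1][1],s['ee_rot'][0][1])))"
```

```text
[537.72235736 213.85578093 160.84751097] [ 3.50440247  1.42004348 -2.55319989] [ 0.40739698 -0.49365784  0.36307938] 1.3041963512204637 -61.574524383139135
```

Nearly there (119°); turn on to the stop.

Request:
play_rows([
  [[0,0,0],[0,0,5],0.1],
  [[0,0,0],[0,0,4],0.1],
  [[0,0,0],[0,0,4],0.1],
  [[0,0,0],[0,0,4],0.1],
  [[0,0,0],[0,0,0],0.1],
])

```text
t: 38.7
ee_pos: [537.7, 213.3, 160.9]
ee_rot: [[0.979, 0.204, 0.005], [0.204, -0.979, -0.002], [0.004, 0.003, -1.0]]
force: [4.8, -0.3, -1.8]
gripper_width: 53.0
gripper_force: 129.4
```

```bash
python3 -c "
from h import *
s=get_state();print(s['ee_pos'],s['force'],s['moment'],s['effort'][5],np.degrees(np.arctan2(s['ee_rot'][1][1],s['ee_rot'][0][1])))"
```

```text
[537.74257637 213.29372098 160.92475339] [ 4.81141465 -0.29178829 -1.8438352 ] [-0.34068473 -0.7153638   1.11862622] 1.2955298647284508 -78.20960324800059
```

Request:
play_rows([
  [[0,0,0],[0,0,3],0.1],
  [[0,0,0],[0,0,3],0.1],
  [[0,0,0],[0,0,0],0.1],
])

```text
t: 39.0
ee_pos: [537.7, 213.6, 161.2]
ee_rot: [[0.995, 0.097, 0.005], [0.097, -0.995, 0.0], [0.005, 0.0, -1.0]]
force: [4.3, -1.1, -0.4]
gripper_width: 53.0
gripper_force: 136.9
```

```bash
python3 -c "
from h import *
s=get_state();print(s['ee_pos'],s['force'],s['moment'],s['effort'][5],np.degrees(np.arctan2(s['ee_rot'][1][1],s['ee_rot'][0][1])))"
```

```text
[537.68085908 213.57823079 161.24455831] [ 4.33114879 -1.14694633 -0.42029519] [-0.08011104 -0.95959623  0.01540671] 0.09973159991204739 -84.45128980448655
```

Request:
play_rows([
  [[0,0,0],[0,0,0],0.6],
  [[0,0,0],[0,0,0],0.8],
  [[0,0,0],[0,0,0],0.8],
  [[0,0,-0.03],[0,0,0],0.8],
  [[0,0,-0.04],[0,0,0],0.8],
])

```text
t: 39.5
ee_pos: [533.2, 213.2, 227.8]
ee_rot: [[0.995, 0.096, -0.008], [0.096, -0.995, -0.001], [-0.008, 0.001, -1.0]]
force: [0.6, -0.2, 0.9]
gripper_width: 77.0
gripper_force: 0.0
```

Request:
play_rows([
  [[0,0.045,0],[0,0,0],0.8],
  [[0,0.045,0],[0,0,0],0.8],
  [[0,0.045,0],[0,0,0],0.8],
  [[0,0.045,0],[0,0,0],0.8],
  [[0,0,0],[0,0,0],0.5],
])

```text
t: 40.0
ee_pos: [553.4, 29.5, 230.4]
ee_rot: [[0.996, 0.09, -0.0], [0.09, -0.996, -0.002], [-0.0, 0.002, -1.0]]
force: [-0.2, -0.0, -0.2]
gripper_width: 64.9
gripper_force: 0.0
```

```bash
python3 -c "
from h import *
t=read_camera('top');s=read_camera('scene')
print(get_state()['ee_pos'])
a=crop(t,110,135,66,66,6); b=crop(s,282,245,66,66,6)
cv2.imwrite('pics/k1.png',np.hstack([a,b]))"
```

```text
[552.86593166  33.75924323 230.18552114]
```

View pics/k1.png

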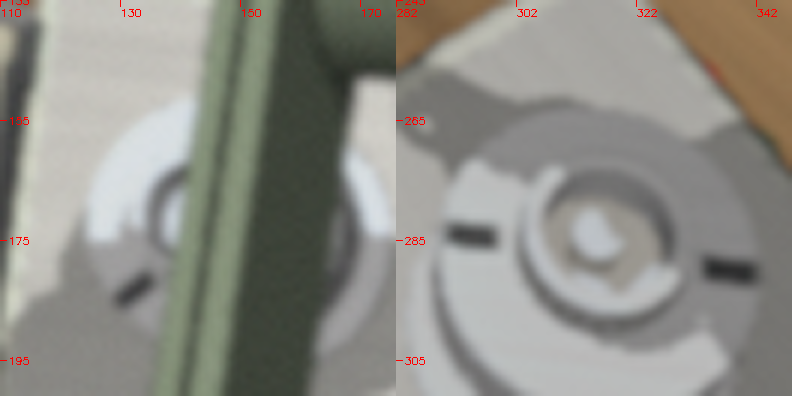

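```bash
python3 - <<'E'
from h import *
a=bp("scene",294.3,283,154);b=bp("scene",337.3,288.8,154);d=b-a
print(a,b,(a+b)/2,np.linalg.norm(d)); yaw=np.arctan2(-d[0],d[1]); print(yaw, "turn cw from entry:", (-0.129-yaw)%np.pi)
print("top rib",bp("top",132,182.8,154))
# guard knob positions, mill frame
m=np.array([537,211.7]);y=-.129;R=np.array([[np.cos(y),-np.sin(y)],[np.sin(y),np.cos(y)]])
for th in (1.85,1.5,1.2,.9,.6,.3,0):
    A=np.pi-np.arctan2(70,245)-th; r=np.hypot(245,70); p=m+R@[0,115+r*np.cos(A)]; print(th,p,79+r*np.sin(A))
t=cv2.imread("pics/top0.png"); g=t[140:165,5:40].max(2); ys,xs=np.nonzero(g<50); print("knob top px",xs.mean()+5,ys.mean()+140,len(xs), bp("top",xs.mean()+5,ys.mean()+140,295))
s=get_state(); print(s["ee_pos"],s["joint_pos"])
E
```

```text
[564.26097021 181.07878773] [507.60970447 245.86682979] [535.93533734 213.47280876] 86.06309490079774
0.7184953392332993 turn cw from entry: 2.2940973143564936
top rib [511.16830972 246.40185879]
1.85 [569.13604218 459.43322075] 295.22110745123257
1.5 [558.54685405 377.80233209] 328.33787583473253
1.2 [548.76629882 302.4051057 ] 332.7146188753376
0.9 [539.25618924 229.0927151 ] 314.42779063767995
0.6 [530.86603506 164.41393779] 275.1108990254612
0.3 [524.34530379 114.14633633] 218.2760048708206
0 [520.27647291  82.78016583] 149.00000000000006
knob top px 18.823529411764707 150.7450980392157 102 [570.96656486 446.58672508]
[552.86593166  33.75924323 230.18552114] [-9.57303564e-02  1.70028939e-01  1.60389935e+00  8.28345296e-04
  1.36840375e+00  1.38107819e+00]
```

Request:
play_rows([
  [[0,0,-0.012],[0,0,-7.74],0.5],
  [[0,0,-0.012],[0,0,-7.74],0.5],
  [[0,0,-0.012],[0,0,-7.74],0.5],
  [[0,0,-0.012],[0,0,-7.74],0.5],
  [[0,0,-0.012],[0,0,-7.74],0.5],
], squeeze=25)

```text
t: 40.6
ee_pos: [552.6, 36.6, 290.6]
ee_rot: [[0.711, 0.703, -0.001], [0.703, -0.711, 0.001], [0.0, -0.001, -1.0]]
force: [-0.1, -0.5, 0.1]
gripper_width: 64.1
gripper_force: 0.0
```

Request:
play_rows([
  [[0,0,-0.012],[0,0,-7.74],0.5],
  [[0,0,-0.012],[0,0,-7.74],0.5],
  [[0,0,-0.012],[0,0,-7.74],0.5],
  [[0,0,-0.012],[0,0,-7.74],0.5],
  [[0,0,-0.012],[0,0,-7.74],0.5],
])

```text
t: 41.1
ee_pos: [552.6, 36.7, 350.5]
ee_rot: [[0.115, 0.993, -0.001], [0.993, -0.115, 0.001], [0.001, -0.001, -1.0]]
force: [-0.8, -0.1, 0.4]
gripper_width: 64.4
gripper_force: 0.0
```

Request:
play_rows([
  [[0.042,-0.004,0],[0,0,0],0.5],
  [[0.042,-0.004,0],[0,0,0],0.5],
  [[0.042,-0.004,0],[0,0,0],0.5],
  [[0.042,-0.004,0],[0,0,0],0.5],
  [[0.042,-0.004,0],[0,0,0],0.5],
])

```text
t: 41.6
ee_pos: [557.8, 249.0, 350.1]
ee_rot: [[0.121, 0.993, -0.001], [0.993, -0.121, 0.0], [0.0, -0.001, -1.0]]
force: [0.4, 0.1, 0.6]
gripper_width: 63.9
gripper_force: 0.0
```

Request:
play_rows([
  [[0.042,-0.004,0],[0,0,0],0.5],
  [[0.042,-0.004,0],[0,0,0],0.5],
  [[0.042,-0.004,0],[0,0,0],0.5],
  [[0,0,0],[0,0,0],0.5],
  [[0,0,0],[0,0,0],0.5],
])

```text
t: 42.1
ee_pos: [561.1, 374.3, 349.3]
ee_rot: [[0.119, 0.993, -0.002], [0.993, -0.119, -0.001], [-0.001, -0.002, -1.0]]
force: [-0.9, -0.4, 0.2]
gripper_width: 63.9
gripper_force: 0.0
```

```bash
cat >> h.py <<'E'
def mill():
    s=get_state(); y=-.129; R=np.array([[np.cos(y),-np.sin(y)],[np.sin(y),np.cos(y)]])
    print("mill",(R.T@(s["ee_pos"][:2]-[537,211.7])).round(1),s["ee_pos"].round(1),"yaw",np.degrees(np.arctan2(s["ee_rot"][1][1],s["ee_rot"][0][1])).round(1),"F",s["force"].round(1),"w",round(s["gripper_width"],1),round(s["gripper_force"],1))
E
python3 - <<'E'
from h import *
mill()
t=cv2.imread("pics/top0.png");s=cv2.imread("pics/scene0.png")
for n,im,b in(("top",t,(5,140,35,25)),("scene",s,(415,362,35,22))):
    x,y,w,h=b; g=im[y:y+h,x:x+w].max(2); m=(g<45).astype(np.uint8); 
    d=cv2.distanceTransform(m,cv2.DIST_L2,5); _,mx,_,loc=cv2.minMaxLoc(d); print(n,loc[0]+x,loc[1]+y,mx, "pred",pj(n,(569.1,459.4,295.2)))
E
```

```text
mill [  3.  164.3] [561.1 374.3 349.3] yaw -6.8 F [-0.9 -0.4  0.2] w 63.9 0.0
top 19 151 5.0 pred [ 12.85430899 151.74390066]
scene 432 382 10.0 pred [440.69324341 395.08496154]
```

Request:
play_rows([
  [[0.043,-0.0015,0],[0,0,0.6],0.5],
  [[0.042,-0.0015,0],[0,0,0],0.5],
  [[0,0,0],[0,0,0],0.5],
  [[0,0,0.03],[0,0,0],0.5],
  [[0,0,0],[0,0,0],0.5],
])

```text
t: 42.6
ee_pos: [568.9, 454.7, 315.3]
ee_rot: [[0.134, 0.991, -0.008], [0.991, -0.134, -0.005], [-0.006, -0.007, -1.0]]
force: [0.0, -0.6, -1.3]
gripper_width: 64.3
gripper_force: 0.0
```

```bash
python3 -c "
from h import *
mill()"
```

```text
mill [  0.4 245. ] [568.9 454.7 315.3] yaw -7.7 F [ 0.  -0.6 -1.3] w 64.3 0.0
```

Request:
play_rows([
  [[0.004,0,0.02],[0,0,0],0.5],
  [[0,0,0.012],[0,0,0],0.5],
  [[0,0,0],[0,0,0],0.2],
  [[0,0,0],[0,0,0],-0.2],
  [[0,0,0],[0,0,0],-0.6],
])

```text
t: 43.1
ee_pos: [571.8, 460.5, 289.9]
ee_rot: [[0.134, 0.991, 0.002], [0.991, -0.134, 0.001], [0.001, 0.002, -1.0]]
force: [0.8, -0.1, 0.9]
gripper_width: 22.9
gripper_force: 0.0
```

Request:
play_rows([
  [[0,0,0],[0,0,0],-0.7],
  [[0,0,0],[0,0,0],-0.7],
  [[0,0,0],[0,0,0],-0.7],
])

```text
t: 43.4
ee_pos: [571.2, 461.3, 289.3]
ee_rot: [[0.133, 0.991, 0.001], [0.991, -0.133, 0.002], [0.002, 0.001, -1.0]]
force: [-1.4, 2.2, 1.6]
gripper_width: 12.6
gripper_force: 1.2
```

```bash
python3 -c "
from h import *
mill()"
```

```text
mill [  1.8 252. ] [571.2 461.3 289.3] yaw -7.7 F [-1.4  2.2  1.6] w 12.6 1.2
```

Request:
play_rows([
  [[0,0,0],[0,0,0],0],
  [[0,0,0],[0,0,0],0.3],
  [[0,0,0],[0,0,0],0.3],
  [[-0.011,-0.001,0.002],[0,0,0],0.3],
  [[0,0,0],[0,0,0],0],
])

```text
t: 43.9
ee_pos: [568.8, 448.7, 285.7]
ee_rot: [[0.135, 0.991, -0.001], [0.991, -0.135, -0.001], [-0.001, -0.001, -1.0]]
force: [-0.0, 0.4, 0.3]
gripper_width: 43.6
gripper_force: 0.0
```

Request:
play_rows([
  [[0,0,0],[0,0,0],-0.4],
  [[0,0,0],[0,0,0],-0.5],
  [[0,0,0],[0,0,0],-0.6],
  [[0,0,0],[0,0,0],-0.6],
])

```text
t: 44.3
ee_pos: [568.7, 449.9, 286.3]
ee_rot: [[0.133, 0.991, -0.0], [0.991, -0.133, -0.0], [-0.0, -0.0, -1.0]]
force: [-1.6, -1.2, 0.8]
gripper_width: 25.5
gripper_force: 24.4
```

```bash
python3 -c "
from h import *
mill()"
```

```text
mill [  0.8 240.3] [568.7 449.9 286.3] yaw -7.7 F [-1.6 -1.2  0.8] w 25.5 24.4
```

```bash
python3 - <<'E'
import numpy as np
r=254.8; th=np.r_[1.813,np.arange(1.7,-.01,-.1),0]; A=np.pi-np.arctan2(70,245)-th
y=r*np.cos(A); z=r*np.sin(A)
for i in range(1,len(th)): print(round(th[i],2),"tool x %.1f z %.1f"%(y[i]-y[i-1],-(z[i]-z[i-1])), "at",y[i]+115-.0,z[i]+79-11)
E
```

```text
1.7 tool x -25.7 z -12.9 at 215.9819135442653 301.93523278236336
1.6 tool x -23.9 z -8.9 at 192.12287103155504 310.8479004723947
1.5 tool x -24.6 z -6.5 at 167.49324228492918 317.33411221574903
1.4 tool x -25.2 z -4.0 at 142.33911841335123 321.32905992874316
1.3 tool x -25.4 z -1.5 at 116.9118311076981 322.79282741438317
1.2 tool x -25.4 z 1.1 at 91.4654414175842 321.71078919180957
1.1 tool x -25.2 z 3.6 at 66.25420125733504 318.0937566292681
1.0 tool x -24.7 z 6.1 at 41.53001300490382 311.9778699204918
0.9 tool x -24.0 z 8.6 at 17.5399125765788 303.4242369838312
0.8 tool x -23.0 z 10.9 at -5.476398874233126 292.5183228921343
0.7 tool x -21.8 z 13.1 at -27.28894997169627 279.3690959339897
0.6 tool x -20.4 z 15.3 at -47.67979691551591 264.1079388386062
0.5 tool x -18.8 z 17.2 at -66.44520110334685 246.88733604301342
0.4 tool x -17.0 z 19.0 at -83.39766481956255 227.87935011797026
0.3 tool x -15.0 z 20.6 at -98.36780465044976 207.27390257563513
0.2 tool x -12.8 z 22.0 at -111.20604390728886 185.2768762365954
0.1 tool x -10.6 z 23.2 at -121.78410714718285 162.10805811678097
-0.0 tool x -8.2 z 24.1 at -129.99630185888188 137.99894338825155
0.0 tool x 0.0 z -0.0 at -129.99630185888176 137.99894338825197
```

Request:
play_rows([
  [[-0.0257,0,-0.0129],[0,0,0],-0.6],
  [[-0.0239,0,-0.0089],[0,0,0],-0.6],
  [[-0.0246,0,-0.0065],[0,0,0],-0.6],
  [[0,0,0],[0,0,0],-0.6],
  [[0,0,0],[0,0,0],-0.6],
], squeeze=25)

```text
t: 44.8
ee_pos: [559.2, 376.7, 315.1]
ee_rot: [[0.134, 0.991, 0.001], [0.991, -0.134, 0.001], [0.001, 0.001, -1.0]]
force: [0.3, -0.8, 0.3]
gripper_width: 17.6
gripper_force: 0.0
```

```bash
python3 -c "
from h import *
mill()"
```

```text
mill [  0.8 166.5] [559.2 376.7 315.1] yaw -7.7 F [ 0.3 -0.8  0.3] w 17.6 0.0
```

```bash
python3 - <<'E'
from h import *
t=read_camera("top");s=read_camera("scene")
cv2.imwrite("pics/l_t.png",t);cv2.imwrite("pics/l_s.png",s)
k={"top":-.08,"scene":-.1}
def pd(n,p):
    c,f,_=cam(n);o=np.array([c["cx"],c["cy"]]);q=(pj(n,p)-o)/f;return o+f*q*(1+k[n]*(q@q))
y=-.129;R=np.array([[np.cos(y),-np.sin(y)],[np.sin(y),np.cos(y)]])
for th in(1.85,1.8,1.7,1.6,1.5):
    A=np.pi-np.arctan2(70,245)-th; w=R@[0,115+254.8*np.cos(A)]+[537,211.7]; p=(*w,79+254.8*np.sin(A)); print(th,pd("top",p),pd("scene",p))
for im in(cv2.imread("pics/top0.png"),t):
    g=im[138:166,0:75].max(2); print("\n".join("".join("#" if v<50 else ("+" if v<90 else ".") for v in r) for r in g[::2]));print()
for im in(cv2.imread("pics/scene0.png"),s):
    g=im[340:384,380:460].max(2); print("\n".join("".join("#" if v<50 else ("+" if v<90 else ".") for v in r) for r in g[::2]));print()
E
```

```text
1.85 [ 20.23437482 152.99055721] [430.58011307 384.01467937]
1.8 [ 23.09772111 152.90873295] [427.11464945 377.08437747]
1.7 [ 29.80594389 152.91912592] [419.17236536 362.6709788 ]
1.6 [ 37.779257   153.17134829] [410.02417168 347.79826646]
1.5 [ 46.93126068 153.67217768] [399.88941442 332.82415755]
...........................................................................
...........................................................................
...........................................................................
...........................................................................
...............++####++....................................................
............+###########+..................................................
............+############+.................................................
............+#############++...............................................
..............+##########+++...............................................
................+++++++....................................................
.......................................
[... 4195 characters left out ...]
....................................................
................................................................................
........................................................+++++...................
.......................................................+++++++..................
.....................................................+++++++++++................
...................................................++++++++++++++...............
.................................................+++++++++++++++++++............
...............................................+++++++++++++++++++++++..........
............................................+++++++++++++++++++++++++++.........
```

Request:
play_rows([
  [[0,0,0],[0,0,0],0.2],
  [[0,0,0],[0,0,0],0.3],
  [[-0.018,-0.001,-0.005],[0,0,0],0.3],
  [[0,0,0],[0,0,0],0],
  [[0,0,0],[0,0,0],-0.3],
], squeeze=60)

```text
t: 45.4
ee_pos: [555.7, 358.0, 320.2]
ee_rot: [[0.135, 0.991, 0.001], [0.991, -0.135, 0.001], [0.001, 0.001, -1.0]]
force: [-0.4, 0.1, -0.0]
gripper_width: 30.8
gripper_force: 0.0
```

Request:
play_rows([
  [[0,0,0],[0,0,0],-0.5],
  [[0,0,0],[0,0,0],-0.5],
  [[0,0,0],[0,0,0],-0.6],
  [[0,0,0],[0,0,0],-0.6],
])

```text
t: 45.8
ee_pos: [556.6, 358.4, 320.5]
ee_rot: [[0.134, 0.991, 0.003], [0.991, -0.134, 0.0], [0.001, 0.003, -1.0]]
force: [3.8, -0.7, 4.2]
gripper_width: 24.9
gripper_force: 58.8
```

```bash
python3 -c "
from h import *
mill()"
```

```text
mill [  0.6 148. ] [556.6 358.4 320.5] yaw -7.7 F [ 3.8 -0.7  4.2] w 24.9 58.8
```

Request:
play_rows([
  [[-0.01,0,-0.001],[0,0,0],-0.6],
  [[-0.015,0,-0.001],[0,0,0],-0.6],
  [[-0.015,0,-0.0005],[0,0,0],-0.6],
  [[-0.01,0,0],[0,0,0],-0.6],
  [[0,0,0],[0,0,0],-0.6],
])

```text
t: 46.3
ee_pos: [550.0, 308.5, 321.8]
ee_rot: [[0.136, 0.991, 0.003], [0.991, -0.136, 0.001], [0.001, 0.003, -1.0]]
force: [5.4, -2.2, 0.3]
gripper_width: 25.1
gripper_force: 59.6
```

```bash
python3 -c "
from h import *
mill()"
```

```text
mill [ 0.4 97.6] [550.  308.5 321.8] yaw -7.8 F [ 5.4 -2.2  0.3] w 25.1 59.6
```

Request:
play_rows([
  [[-0.0176,0,0.002],[0,0,0],-0.6],
  [[-0.02,0,0.0037],[0,0,0],-0.6],
  [[-0.02,0,0.0055],[0,0,0],-0.6],
  [[-0.02,0,0.007],[0,0,0],-0.6],
  [[-0.02,0,0.009],[0,0,0],-0.6],
])

```text
t: 46.8
ee_pos: [537.5, 213.5, 297.0]
ee_rot: [[0.132, 0.991, 0.007], [0.991, -0.132, 0.005], [0.005, 0.006, -1.0]]
force: [7.6, 1.2, 4.7]
gripper_width: 24.8
gripper_force: 58.2
```

```bash
python3 -c "
from h import *
mill()"
```

```text
mill [0.3 1.9] [537.5 213.5 297. ] yaw -7.6 F [7.6 1.2 4.7] w 24.8 58.2
```

Request:
play_rows([
  [[-0.02,0.001,0.011],[0,0,0],-0.6],
  [[-0.018,0,0.0126],[0,0,0],-0.6],
  [[-0.017,0,0.0131],[0,0,0],-0.6],
  [[-0.015,0,0.0143],[0,0,0],-0.6],
  [[-0.014,0,0.0157],[0,0,0],-0.6],
])

```text
t: 47.3
ee_pos: [523.9, 129.3, 226.7]
ee_rot: [[0.133, 0.991, -0.003], [0.991, -0.133, 0.002], [0.001, -0.004, -1.0]]
force: [-1.4, 0.4, -0.6]
gripper_width: 17.2
gripper_force: 0.0
```

```bash
python3 -c "
from h import *
mill()"
```

```text
mill [ -2.4 -83.4] [523.9 129.3 226.7] yaw -7.7 F [-1.4  0.4 -0.6] w 17.2 0.0
```

```bash
python3 - <<'E'
from h import *
t=read_camera("top");s=read_camera("scene")
cv2.imwrite("pics/m_t.png",t);cv2.imwrite("pics/m_s.png",s)
k={"top":-.08,"scene":-.1}
def pd(n,p):
    c,f,_=cam(n);o=np.array([c["cx"],c["cy"]]);q=(pj(n,p)-o)/f;return (o+f*q*(1+k[n]*(q@q))).round(1)
y=-.129;R=np.array([[np.cos(y),-np.sin(y)],[np.sin(y),np.cos(y)]])
for th in(.9,.7,.6,.5,.4,.3):
    A=np.pi-np.arctan2(70,245)-th; w=R@[0,115+254.8*np.cos(A)]+[537,211.7]; p=(*w,79+254.8*np.sin(A)); print(th,pd("top",p),pd("scene",p))
print("tcp",pd("top",(523.9,129.3,226.7)),pd("scene",(523.9,129.3,226.7)))
for im,(x,y0,w,h) in((t,(125,145,90,60)),(s,(270,200,90,110))):
    g=im[y0:y0+h,x:x+w].max(2); print("\n".join("".join("#" if v<45 else ("+" if v<85 else ".") for v in r) for r in g[::2]));print()
E
```

```text
0.9 [117.2 161.4] [333.4 258.8]
0.7 [141.1 165.2] [314.7 244.9]
0.6 [152.2 167.1] [306.6 240.2]
0.5 [162.4 169.1] [299.5 236.8]
0.4 [171.6 171. ] [293.2 234.9]
0.3 [179.8 172.8] [287.9 234.1]
tcp [172.6 172.7] [293.7 237.1]
......................................++######+++.........................................
....................................+..+#########.........................................
....................................+..+#########+........................................
....................................++.++########+........................................
....................................+++.++########+.......................................
....................................++++++########+.......................................
....................................+++++++#######+..........................+............
.....................++.............++++++++##++###+......................................
....................+++.............+++++++++++++##+........................+.............
......+.++.+++++++++++++............++++++++++++###+.....
[... 6159 characters left out ...]
...............................................................
..........................................................................................
..........................................................................................
..........................................................................................
..........................................................................................
..........................................................................................
..........................................................................................
..........................................................................................
```

Request:
play_rows([
  [[-0.01,0.001,-0.03],[0,0,0],-1],
  [[0,0.001,-0.04],[0,0,0],-1],
  [[0,0,-0.04],[0,0,0],-1],
  [[0.03,0,-0.02],[0,0,0],-1],
  [[0.035,0,0],[0,0,0],-1],
])

```text
t: 47.9
ee_pos: [536.5, 184.8, 364.1]
ee_rot: [[0.135, 0.991, 0.009], [0.991, -0.135, 0.003], [0.004, 0.008, -1.0]]
force: [0.4, -0.1, -0.1]
gripper_width: -0.5
gripper_force: 0.0
```

Request:
play_rows([
  [[0.035,0,0],[0,0,0],-1],
  [[0.035,0,0],[0,0,0],-1],
  [[0,0,0],[0,0,0],-1],
  [[0,0,0],[0,0,0],-1],
])

```text
t: 48.3
ee_pos: [543.3, 254.2, 357.9]
ee_rot: [[0.131, 0.991, -0.002], [0.991, -0.131, 0.0], [0.0, -0.002, -1.0]]
force: [0.6, 0.0, 0.9]
gripper_width: 0.4
gripper_force: 0.0
```

```bash
python3 - <<'E'
from h import *
mill()
for th in np.arange(.84,-.05,-.08):
    A=np.radians(164.05)-th; b=np.array([115+254.8*np.cos(A),79+254.8*np.sin(A)]); n=np.array([np.sin(A),-np.cos(A)])
    print("%.2f"%th,(b+12*n+[11,8]).round(1))
E
```

```text
mill [ 0.8 42.9] [543.3 254.2 357.9] yaw -7.5 F [0.6 0.  0.9] w 0.4 0.0
0.84 [ 25.4 321.4]
0.76 [  7.  312.6]
0.68 [-10.7 302.4]
0.60 [-27.4 290.8]
0.52 [-43.2 277.9]
0.44 [-57.9 263.7]
0.36 [-71.5 248.5]
0.28 [-83.7 232.2]
0.20 [-94.7 214.9]
0.12 [-104.2  196.9]
0.04 [-112.2  178.2]
-0.04 [-118.8  158.8]
```

Request:
play_rows([
  [[0,-0.001,0.04],[0,0,0],-1],
  [[0,0,0],[0,0,0],-1],
  [[-0.018,0,0],[0,0,0],-1],
  [[-0.018,0,0.006],[0,0,0],-1],
  [[0,0,0],[0,0,0],-1],
])

```text
t: 48.8
ee_pos: [539.0, 214.5, 314.2]
ee_rot: [[0.137, 0.991, 0.002], [0.991, -0.137, -0.0], [0.0, 0.002, -1.0]]
force: [0.6, 0.7, -0.2]
gripper_width: -0.3
gripper_force: 0.0
```

```bash
cat >> h.py <<'E'
def knob():
    s=read_camera("scene"); m=(s.max(2)<45).astype(np.uint8); m[:,:250]=0
    n,l,st,c=cv2.connectedComponentsWithStats(m)
    for i in range(1,n):
        if 60<st[i,4]<350 and st[i,2]<24 and st[i,3]<24: print("blob",c[i].round(1),st[i,2:5])
E
python3 -c "
from h import *
mill();knob()"
```

```text
mill [1.6 3. ] [539.  214.5 314.2] yaw -7.9 F [ 0.6  0.7 -0.2] w -0.3 0.0
blob [260.2   5.3] [ 6 13 66]
blob [375.1 193.1] [ 21  20 258]
```

Request:
play_rows([
  [[-0.0137,0,0.0118],[0,0,0],-1],
  [[-0.0167,-0.0005,0.0116],[0,0,0],-1],
  [[-0.0158,0,0.0129],[0,0,0],-1],
  [[0,0,0],[0,0,0],-1],
  [[0,0,0],[0,0,0],-1],
])

```text
t: 49.35
ee_pos: [532.1, 171.3, 276.9]
ee_rot: [[0.135, 0.991, 0.001], [0.991, -0.135, 0.001], [0.001, 0.001, -1.0]]
force: [-0.6, -0.3, 0.0]
gripper_width: -0.2
gripper_force: 0.0
```

```bash
python3 - <<'E'
from h import *
mill()
s=read_camera("scene")
x,y0,w,h=(265,200,90,110); g=s[y0:y0+h,x:x+w].max(2); print("\n".join("".join("#" if v<45 else ("+" if v<85 else ".") for v in r) for r in g[::3]))
E
```

```text
mill [  0.3 -40.7] [532.1 171.3 276.9] yaw -7.7 F [-0.6 -0.3  0. ] w -0.2 0.0
...............................+########++##########++++++++++++++++++++++++#######+......
..............................+###########+++++##################################+........
...............................######++#######++++++++###########################+........
...............................#####################++++++++++++++++++#############+......
...............................+################################################++........
................................+#############################################+...........
...............................+###########################################+..............
.............................+###########################################+................
............................+##++++###################################+...................
..............................+++++################################+......................
....................++.........+++##############################+.........................
................+++++
[... 1644 characters left out ...]
...............................................................
..........................................................................................
..........................................................................................
..........................................................................................
..........................................................................................
..........................................................................................
..........................................................................................
..........................................................................................
```

Request:
play_rows([
  [[-0.0172,0,0.0135],[0,0,0],-1],
  [[-0.0136,0,0.0152],[0,0,0],-1],
  [[-0.0122,0,0.0163],[0,0,0],-1],
  [[0,0,0],[0,0,0],-1],
])

```text
t: 49.8
ee_pos: [525.0, 128.4, 229.5]
ee_rot: [[0.134, 0.991, -0.003], [0.991, -0.134, -0.0], [-0.001, -0.003, -1.0]]
force: [0.0, 0.7, -0.1]
gripper_width: -0.4
gripper_force: 0.0
```

```bash
python3 - <<'E'
from h import *
mill()
t=read_camera("top");s=read_camera("scene")
for im,(x,y0,w,h) in((t,(140,145,90,55)),(s,(255,205,90,80))):
    g=im[y0:y0+h,x:x+w].max(2); print("\n".join("".join("#" if v<45 else ("+" if v<85 else ".") for v in r) for r in g[::3]))
E
```

```text
mill [ -1.2 -84.2] [525.  128.4 229.5] yaw -7.7 F [ 0.   0.7 -0.1] w -0.4 0.0
.......................+#########+........................................................
....................++.++#########+.......................................................
.....................++.++########+.......................................................
.....................++++++#######++......................................................
.....+++............++++++++###++###+.....................................................
....++++.............++++++++++++###+.....................................................
++++++++.............++++++++++++###++.......................+............................
++++++++.............++++++++++++###+........................+............................
++++++++.............++++++++++++###++++####++..............+.............................
+++++++++............++++++++++++##+++########+.............+.............................
....+++++.............+++++++++++++..+########............................................
.....................
[... 2463 characters left out ...]
...............................................................
..........................................................................................
..........................................................................................
..........................................................................................
..........................................................................................
..........................................................................................
..........................................................................................
..........................................................................................
```

Request:
play_rows([
  [[-0.0105,0.001,0.0146],[0,0,0],-1],
  [[-0.0095,0,0.018],[0,0,0],-1],
  [[-0.008,0,0.0187],[0,0,0],-1],
  [[0,0,0],[0,0,0],-1],
])

```text
t: 50.3
ee_pos: [522.0, 101.0, 178.2]
ee_rot: [[0.134, 0.991, -0.004], [0.991, -0.134, -0.0], [-0.001, -0.004, -1.0]]
force: [-0.5, 0.0, -0.3]
gripper_width: -0.2
gripper_force: 0.0
```

Request:
play_rows([
  [[-0.0066,0,0.009],[0,0,0],-1],
  [[0,0,0.004],[0,0,0],-1],
  [[0,0,0],[0,0,0],-1],
  [[0,0,0],[0,0,0],-1],
])

```text
t: 50.7
ee_pos: [524.0, 94.4, 170.0]
ee_rot: [[0.133, 0.991, 0.004], [0.991, -0.133, -0.0], [0.0, 0.004, -1.0]]
force: [-3.9, -0.3, 10.4]
gripper_width: 0.1
gripper_force: 5.1
```

```bash
python3 - <<'E'
from h import *
mill()
t=read_camera("top")
for im,(x,y0,w,h) in((t,(150,145,90,55)),):
    g=im[y0:y0+h,x:x+w].max(2); print("\n".join("".join("#" if v<45 else ("+" if v<85 else ".") for v in r) for r in g[::3]))
E
```

```text
mill [   2.2 -118. ] [524.   94.4 170. ] yaw -7.6 F [-3.9 -0.3 10.4] w 0.1 5.1
...........................................+##+...........................................
..........................................++##+...........................................
..........................................++###+..........................................
...........................................+###+..........................................
...........................................+###+..........................................
...........................................+###+..........................................
...........................+............+++++##+...+......................................
..........................++............++++++###+++......................................
......................++++++............++++++++##+.......................................
++++++++++++++++++++++++++++............++++++++##+.......................................
..........++++++++++++++++++............++++++++###+......................................
.................+++++++++++............++++++++###+......................................
......................++++++............++++++++##+.......................................
..........................++............++++++++++........................................
........................................+++++++++.........................................
........................................+++++++++.........................................
........................................+++++++...........................................
.......................................++++++++...........................................
.......................................++++++++...........................................
```

Request:
play_rows([
  [[0,0,0.003],[0,0,0],-1],
  [[0,0,0],[0,0,0],-1],
  [[0,0,0],[0,0,0],-1],
  [[0,0,0],[0,0,0],-1],
])

```text
t: 51.15
ee_pos: [524.2, 94.5, 169.5]
ee_rot: [[0.133, 0.991, 0.005], [0.991, -0.133, -0.001], [-0.0, 0.005, -1.0]]
force: [-8.3, -0.7, 23.2]
gripper_width: -0.1
gripper_force: 10.7
```

Request:
play_rows([
  [[0,0,-0.02],[0,0,0],-1],
  [[0,0,-0.04],[0,0,0],-1],
  [[0,0,-0.04],[0,0,0],-1],
  [[-0.03,-0.03,0],[0,0,0],-1],
  [[-0.03,-0.03,0],[0,0,0],-1],
])

```text
t: 51.65
ee_pos: [456.2, 42.6, 266.6]
ee_rot: [[0.131, 0.991, 0.006], [0.991, -0.131, -0.001], [-0.0, 0.006, -1.0]]
force: [-0.2, -1.1, -0.6]
gripper_width: -0.3
gripper_force: 0.0
```

Request:
play_rows([
  [[-0.03,-0.03,0],[0,0,0],-1],
  [[-0.04,-0.02,0],[0,0,0],-1],
  [[-0.04,0,0],[0,0,0],-1],
  [[-0.04,0,0],[0,0,0],-1],
  [[0,0,0],[0,0,0],-1],
])

```text
t: 52.15
ee_pos: [385.1, -103.1, 264.8]
ee_rot: [[0.14, 0.99, 0.002], [0.99, -0.14, -0.003], [-0.003, 0.002, -1.0]]
force: [0.5, 1.1, -0.1]
gripper_width: 0.0
gripper_force: 0.0
```

```bash
python3 - <<'E'
from h import *
mill()
t=read_camera("top");s=read_camera("scene");cv2.imwrite("pics/z_t.png",t);cv2.imwrite("pics/z_s.png",s)
k={"top":-.08,"scene":-.1}
def pd(n,p):
    c,f,_=cam(n);o=np.array([c["cx"],c["cy"]]);q=(pj(n,p)-o)/f;return (o+f*q*(1+k[n]*(q@q))).round(1)
y=-.129;R=np.array([[np.cos(y),-np.sin(y)],[np.sin(y),np.cos(y)]])
for th in(.1,.05,0):
    A=np.radians(164.05)-th; w=R@[0,115+254.8*np.cos(A)]+[537,211.7]; p=(*w,79+254.8*np.sin(A)); print(th,pd("top",p),pd("scene",p))
for nm,im,(x,y0,w,h) in(("top",t,(175,155,40,50)),("scene",s,(265,225,40,50))):
    m=(im[y0:y0+h,x:x+w].max(2)<50).astype(np.uint8); n,l,st,c=cv2.connectedComponentsWithStats(m)
    print(nm,[(c[i]+[x,y0],st[i]) for i in range(1,n) if st[i,4]>20])
for n,f in(("top",t),("scene",s)):
    o=cv2.imread(f"pics/{n}0.png").astype(int); d=np.abs(f.astype(int)-o).max(2)
    for nm,p in {"glaze":(620,-470,40),"sponge":(None,)}.items():
        pass
    for nm,(x,y0,w,h) in ({"glaze":(385,125,40,35),"sponge":(360,225,35,42),"rib":(262,215,32,48)} if n=="top" else {"glaze":(108,130,32,34),"sponge":(198,105,40,35),"rib":(250,165,40,32)}).items(): print(n,nm,d[y0:y0+h,x:x+w].mean().round(1))
E
```

```text
mill [-110.1 -331.7] [ 385.1 -103.1  264.8] yaw -8.0 F [ 0.5  1.1 -0.1] w 0.0 0.0
0.1 [192.8 176.2] [279.9 235.9]
0.05 [195.4 177. ] [278.4 236.9]
0 [197.6 177.7] [277.1 238.2]
top [(array([197.   , 176.875]), array([18, 18,  8,  9, 56], dtype=int32))]
scene [(array([277.55421687, 239.06024096]), array([ 8,  9, 11, 11, 83], dtype=int32))]
top glaze 5.4
top sponge 6.3
top rib 56.9
scene glaze 3.1
scene sponge 3.2
scene rib 3.2
```

```bash
python3 -c "
from plant import *
print(finish_job())"
```

```text
the job is handed in; nothing more can be done
None
```

The job is handed in after about 52 s of robot time. Both cylinders, the gasket and the lid are in the jar, the locking ring is screwed about 2.29 rad to its stop, and the guard is shut. I did not re-check the ring after shutting the guard.

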